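# Pack archive cassettes in the transport carrier

### The arm

A 6-joint arm with a two-finger parallel gripper is mounted at the origin on the work surface. World frame = base frame: x ahead of the robot, y to its left, z up, the work surface at z = 0. Lengths are in m, angles in rad, forces in N, time in s.
With the tool pointing down it reaches from about 0.35 to 0.775 m from the base axis. Payload 5.5 kg.
Tool frame: the origin (TCP) lies at the very end of the fingers, on their centre line; the grasp point (between the pads) lies 19 mm behind it; y points along the fingers, z is the direction in which the jaws open and shut, and the axes are right-handed (so a half turn about y gives the same grasp; the last joint's range is limited). The gripper opens to 85 mm and grips with 20 to 120 N. Pads are 22 mm wide; open, the fingers measure 114 mm over their backs; the gripper's body (76 mm by 85 mm) begins 54 mm behind the grasp point. The pads swing forward as they close: fully open they stand 13 mm farther back than shut.
Start: joints at [0.982, 0.313, 0.046, 1.304, 0, 1.431], TCP at [0.25, 0.518, 0.231] pointing down, gripper open.
Joint ranges: [-2.76, 2.76], [-0.86, 1.69], [-1.03, 1.26], [-2.2, 2.34], [-1.47, 1.5], [-3.14, 3.14]. Speed limits (rad/s): [2.57, 2.57, 3.14, 3.14, 3.14, 3.14].

### API

Orientations are given as a unit quaternion [w, x, y, z].
In Python, from workcell import env gives the robot as it stands.
- The arm moves only by the shell command python3 -m inch 'ROWS' [OPENING] [FORCE]. ROWS is JSON, a list that holds one entry, the list of rows, each a list of 4 numbers: the shift along the tool's x, y, z in mm, then the turn about the tool's y in degrees. In form: [[[tx, ty, tz, spin], ...]]. A call has 1 to 10 rows; each row is the pose to reach, as a shift and turn from the pose commanded when the call began, along the tool's axes at that moment; what a row does not reach only later rows make up. A row lasts 1/10 s, in which the tool goes at most 50 mm and 8.59 degrees, less where a joint would pass 70% of its speed; a pose out of reach is approached as far as the arm can. A call with a gripper value outside its range is refused whole. OPENING is the finger opening in mm, from 0 to 85.4, set as the call begins (- or left out, the last holds). The fingers move at their own pace and stop on an object; FORCE is the grip in N (left out, the last holds). Time passes only in rows, so rows that repeat a pose let the fingers close. It gives the time, the measured TCP pose, the force and the opening at its end, in the units of the state.
- env.get_state(): the state, without advancing time (a new reading comes with each control period).
- env.read_camera(name): name is "scene" or "top"; returns the picture (420x560x3 uint8, blue, green, red); there is no depth.
- env.camera_model(name): a dict with "fx", "fy", "cx", "cy" (pixels), "distortion" ([k1, k2, p1, p2, k3] as OpenCV has them; the pictures are not rectified), "R" (3x3) and "t" (3): a world point X has camera coordinates R X + t. Camera axes: x right, y down, z forward; pixel columns grow to the right and rows downward; lengths in m; the calibration is good to about 2 mm. A picture is of the moment at which its call begins. camera_model takes no time and is no camera call.
- env.hand_in(): hands the job in, once; it reports no verdict.
The state is a dict: "clock": time; "joint_pos": joint angles; "qvel": joint speeds; "tau": joint torques, N m; "tcp_pos": TCP position; "orientation": TCP orientation; "wrist_force": force on the tool from outside, world axes, zero at the start; "ft_torque": the same for the moment, N m; "finger_gap": finger opening in m.
Only numpy, scipy, OpenCV 4.12 (cv2) and the standard library are available. Lean on these libraries where they do the work, as an engineer would, in place of code of your own. Each camera call takes 0.05 s, during which the arm holds its last target.

### The job

Make the cassette carrier ready for transport: slide its yellow transport lock fully to the open (green) end, take the grey dummy out of the trough and put it in the translucent box, and stand every red cassette from the bench upright on the trough floor, side by side, with their long way running from the jaw to the back wall. Then turn the ratchet thimble clockwise until it slips, with the jaw pressing all the cassettes square against the back wall, and only then slide the transport lock fully to the closed (red) end. Do not knock over the stoppered bottle or the tweezers stand.

Things in the scene. Friction and masses are not known exactly. Their poses are not given: they have to be found in the camera images.
- carrier: fixed carrier; origin on its underside at bench level; x from the screw housing to the back wall (away from the robot at yaw 0), y along the trough, z up. Trough floor 8 mm above the bench; back wall inner face at x +45, end walls' inner faces at y +-124, walls 30 mm high; blue screw housing x -135 to -75, y +-132, 45 mm high. Four cassettes fit side by side at 54 to 58 mm pitch
- jaw (a joint): advance of the steel jaw bar towards the back wall, m, 0 (fully back) to 0.030; starts at 0 to 0.008; reads 0.018 with cassettes clamped. Its pressing face is at carrier x = -37 mm + this; bar 12 mm thick, y +-120, top 30 mm above the bench. Driven by the screw; stays where it is left
- sleeve (a joint): angle of the screw sleeve (steel disc with black marks and one red, 46 mm across, under the thimble), rad, grows clockwise seen from above and advances the jaw: jaw = 0.0025 x this (15.7 mm per turn)
- thimble (a joint): slip of the ratchet thimble against the sleeve, rad; grows when the thimble turns clockwise while the sleeve stands. A friction clutch: up to 0.06 N m the thimble carries the sleeve along and this stays put; it slips once the jaw presses with about 16 N. It slips too when turned back against the fully-back stop
- thimble_grip (a point): ratchet thimble: dark knurled upright cylinder 32 mm in diameter, from 56 to 92 mm above the bench, white line on top; the point lies on its vertical axis 76 mm above the bench, at carrier x -105, y +65 mm. Turn it in strokes, regrasping
- lock (a joint): transport lock position, m: 0 at the open end stop (green mark, towards the carrier's -y end), 0.060 at the closed end stop (red mark); slides along the carrier's +y with about 2 N of friction and stays where it is left; starts between 0.035 and 0.060
- lock_grip (a point): yellow grip of the transport lock, 14 mm (carrier x) x 24 mm (carrier y), from 54 to 86 mm above the bench; the point is its middle, 70 mm above the bench, at carrier x = -105 mm, y = -95 mm + joint lock
- c1_center (a point): red archive cassette: base 64 (its x) x 50 (its y) x 26 mm high with a central upright grip fin on top, 16 (x) x 40 (y) mm, reaching 62 mm above the underside; 150 g, low centre of mass. The point is its centre, 31 mm above its underside, z up when upright. Turned half round it is the same. May be absent
- c2_center (a point): red archive cassette: base 64 (its x) x 50 (its y) x 26 mm high with a central upright grip fin on top, 16 (x) x 40 (y) mm, reaching 62 mm above the underside; 150 g, low centre of mass. The point is its centre, 31 mm above its underside, z up when upright. Turned half round it is the same. May be absent
- c3_center (a point): red archive cassette: base 64 (its x) x 50 (its y) x 26 mm high with a central upright grip fin on top, 16 (x) x 40 (y) mm, reaching 62 mm above the underside; 150 g, low centre of mass. The point is its centre, 31 mm above its underside, z up when upright. Turned half round it is the same. May be absent
- c4_center (a point): red archive cassette: base 64 (its x) x 50 (its y) x 26 mm high with a central upright grip fin on top, 16 (x) x 40 (y) mm, reaching 62 mm above the underside; 150 g, low centre of mass. The point is its centre, 31 mm above its underside, z up when upright. Turned half round it is the same. May be absent
- dummy_center (a point): grey dummy cassette, same shape, size and point as a red one; starts standing in the trough, somewhere along it, long way from jaw to back wall
- tbox: fixed translucent open box 150 (its x) x 130 (its y) x 45 mm high, walls and floor about 4 mm; origin at the centre of its underside on the bench
- stopper_bottle: loose brown glass stoppered bottle, 64 mm across, 150 mm high; origin at its underside; leave standing
- tweezers_stand: loose chrome tweezers stand, foot 70 mm across, 134 mm high; origin at its underside; leave standing
Mind the look-alikes: they are no part of the job. What is meant by the tbox is not purple, and is the larger of those in its own colour.

How it is judged:
By the outcome, as a careful person would: the job done as asked, in the order asked, and still so for the second after the job is handed in, with the robot touching nothing.
Of c1, c2, c3, c4 only 2 to 4 are there at a start; the rules pass over those that are not, and their reading is None.
At some moment in a run one of c1, c2, c3, c4 may be knocked a few centimetres aside while the robot is not near it.
Once in a run the grip may slacken for a moment while it holds something.
It also fails if it takes over 208 s, if anything falls off the work surface, if the arm or the gripper's body presses on something with over 40 N, if the wrist force passes 120 N, or if a joint passes its speed limit or range.

## Working session

There is one attempt and no reset: what is moved stays moved. The work goes in short steps, Python scripts to look and compute and a shell command to move; the robot and the scene stay as the last step left them, time stands still between calls to the robot, and variables do not carry over. Pictures are saved under pics/ and viewed, and the job is handed in when it is done.

```bash
mkdir -p pics; ls; python3 - <<'E'
from workcell import env
import cv2
for n in("scene","top"):
    cv2.imwrite(f"pics/{n}0.png",env.read_camera(n)); m=env.camera_model(n); print(n,m)
s=env.get_state();print(s)
E
```

```text
pics
scene {'fx': 473.7163791295057, 'fy': 473.7163791295057, 'cx': 275.3026855446922, 'cy': 213.5946985221399, 'distortion': array([-0.16560669,  0.        ,  0.        ,  0.        ,  0.        ]), 'R': array([[-0.78511122,  0.61924863, -0.01146813],
       [ 0.41285246,  0.50945087, -0.75499183],
       [-0.4616852 , -0.5974872 , -0.65563391]]), 't': array([ 0.34683031, -0.22120471,  1.70018684])}
top {'fx': 486.3000828371518, 'fy': 486.3000828371518, 'cx': 281.2048835787866, 'cy': 197.0160047439858, 'distortion': array([-0.15703561,  0.        ,  0.        ,  0.        ,  0.        ]), 'R': array([[ 0.01888921, -0.99982044, -0.00151497],
       [-0.99091434, -0.0185191 , -0.13321339],
       [ 0.13316142,  0.0040175 , -0.99108622]]), 't': array([0.06767858, 0.54087028, 1.36136825])}
{'clock': 0.1, 'joint_pos': array([ 9.82377561e-01,  3.13926475e-01,  4.51195509e-02,  1.30360016e+00,
       -1.80790010e-07,  1.43119496e+00]), 'qvel': array([ 0.00149387, -0.00204868,  0.00220501,  0.0004655 ,  0.00133005,
        0.00087126]), 'tau': array([ 3.35847886e-03, -4.81727600e+01,  2.99242383e+01,  1.27809503e-02,
       -1.53817432e-04, -2.92918202e-06]), 'tcp_pos': array([0.24925446, 0.51767676, 0.2305084 ]), 'orientation': array([-0.68884427,  0.68990866, -0.15755506,  0.15714968]), 'wrist_force': array([-0.27943998,  0.07923196,  0.97570918]), 'ft_torque': array([-0.01471976, -0.00918205, -0.00725987]), 'finger_gap': 0.0856913328318983}
```

View pics/scene0.png

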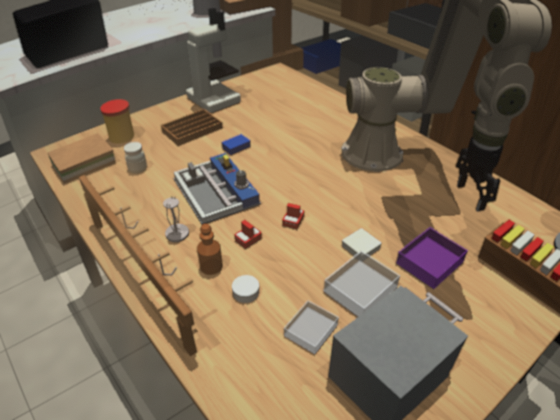

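View pics/top0.png

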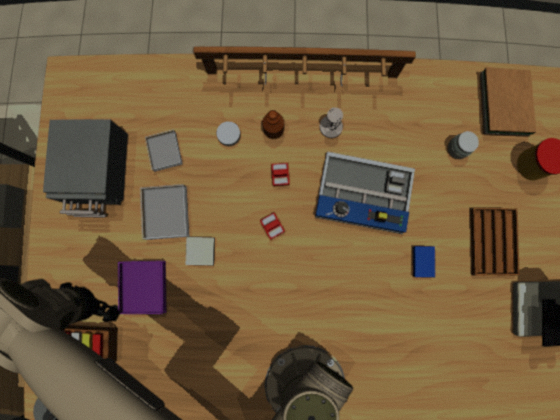

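```bash
cat > h.py <<'E'
import numpy as np, cv2
from workcell import env
def cam(n):
    m=env.camera_model(n);K=np.array([[m['fx'],0,m['cx']],[0,m['fy'],m['cy']],[0,0,1]])
    return K,np.array(m['distortion']),np.array(m['R']),np.array(m['t'])
def ray(n,uv):
    K,d,R,t=cam(n);p=cv2.undistortPoints(np.array(uv,float).reshape(-1,1,2),K,d).reshape(-1,2)
    D=np.c_[p,np.ones(len(p))]@R; return -R.T@t,D
def on(n,uv,z):
    C,D=ray(n,uv);return C+D*((z-C[2])/D[:,2])[:,None]
def proj(n,X):
    K,d,R,t=cam(n);return cv2.projectPoints(np.array(X,float).reshape(-1,1,3),cv2.Rodrigues(R)[0],t,K,d)[0].reshape(-1,2)
def crop(n,u0,v0,w,h,f,name,im=None):
    im=env.read_camera(n) if im is None else im
    cv2.imwrite(f'pics/{name}.png',cv2.resize(im[v0:v0+h,u0:u0+w],None,fx=f,fy=f,interpolation=cv2.INTER_CUBIC))
def st():
    s=env.get_state();return s
E
python3 - <<'E'
from h import *
crop('top',0,0,0,0,1,'x',None) if 0 else None
a=cv2.imread('pics/top0.png');b=cv2.imread('pics/scene0.png')
crop('top',310,145,110,95,7,'c1',a)
crop('top',130,120,170,140,4.7,'c2',a)
crop('scene',160,130,150,150,4,'c3',b)
E
```

```text
(no output)
```

View pics/c1.png

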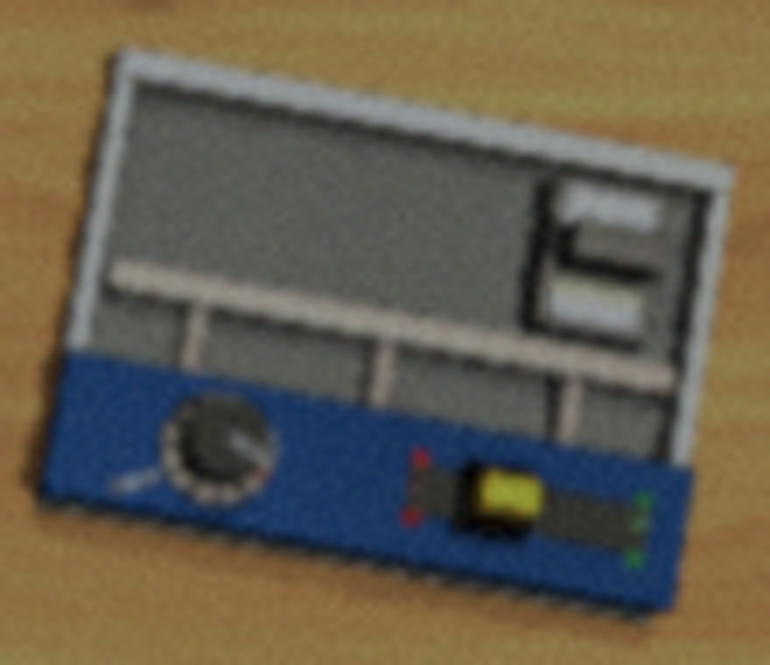

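View pics/c2.png

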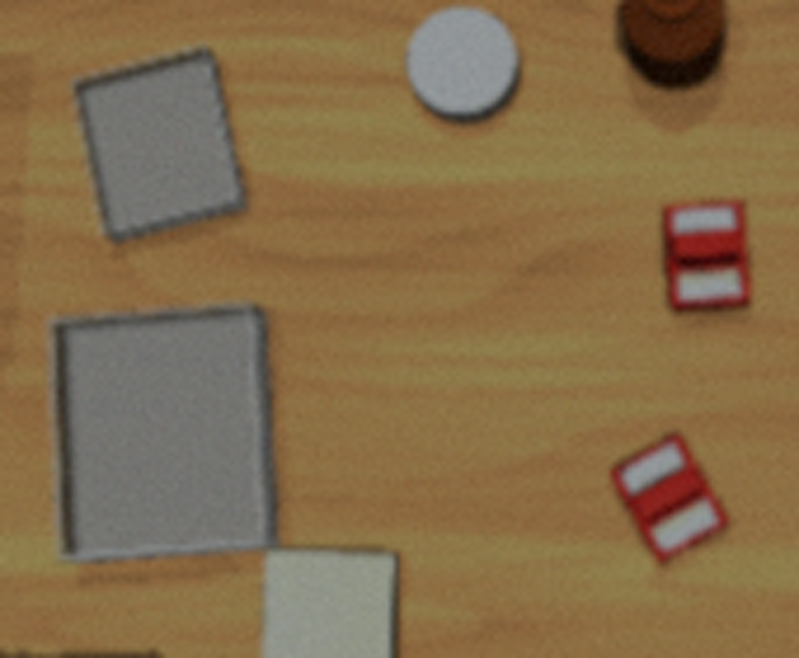

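View pics/c3.png

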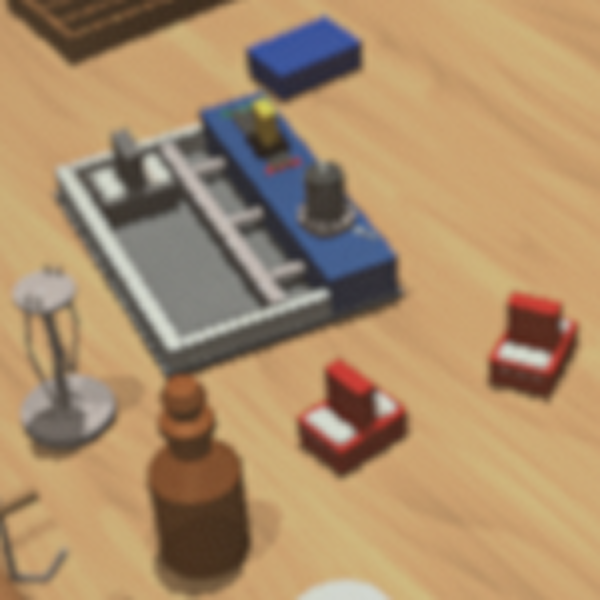

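```bash
cat > m1.py <<'E'
from h import *
def px(p,u0,v0,f): return [((a+.5)/f-.5+u0,(b+.5)/f-.5+v0) for a,b in p]
T=px([(72,350),(692,466),(137,88),(712,192),(222,435)],310,145,7)
P=np.array([[-75,132],[-75,-132],[45,124],[45,-124],[-105,65]])/1000;Z=[.045,.045,.03,.03,.092]
W=np.array([on('top',[u],z)[0][:2] for u,z in zip(T,Z)])
def fit(P,W):
    pc,wc=P.mean(0),W.mean(0);H=(P-pc).T@(W-wc);th=np.arctan2(H[0,1]-H[1,0],H[0,0]+H[1,1]);c,s=np.cos(th),np.sin(th)
    R=np.array([[c,-s],[s,c]]);o=wc-R@pc;return th,o,R,(W-(P@R.T+o))*1000
th,o,R,r=fit(P,W);print(np.degrees(th),o);print(r.round(1))
print(W.round(4))
b=np.array([on('top',px([(505,485)],310,145,7),.086)[0][:2]]);print('lock carr',(b-o)@R)
a=cv2.imread('pics/top0.png');s=cv2.imread('pics/scene0.png')
X=lambda x,y,z:[*(R@[x,y]+o),z]
pts=[X(-75,.132,.045) for _ in[]]+[X(-.075,.132,.045),X(-.075,-.132,.045),X(-.135,.132,.045),X(-.135,-.132,.045),X(.045,.124,.03),X(.045,-.124,.03),X(-.105,.065,.092),X(-.105,.065,.045)]
for n,im in(('top',a),('scene',s)):
    u0,v0=(310,145) if n=='top' else (160,130)
    c=cv2.resize(im[v0:v0+100,u0:u0+110],None,fx=7,fy=7,interpolation=cv2.INTER_CUBIC)
    for p in proj(n,pts): cv2.circle(c,tuple(int(v) for v in (p-[u0,v0]+.5)*7-.5),4,(0,255,255),1)
    cv2.imwrite(f'pics/fit_{n}.png',c)
np.savez('carr.npz',th=th,o=o,R=R)
# reds
for n,im in(('top',a),):
    hsv=cv2.cvtColor(im,cv2.COLOR_BGR2HSV);m=(((hsv[...,0]<8)|(hsv[...,0]>172))&(hsv[...,1]>150)&(hsv[...,2]>70)).astype(np.uint8)*255
    m[:, :250]=0;m[:, 310:]=0
    m=cv2.morphologyEx(m,cv2.MORPH_CLOSE,np.ones((7,7)))
    for c in cv2.findContours(m,0,2)[0]:
        if cv2.contourArea(c)>100: print(cv2.minAreaRect(c),cv2.contourArea(c)); bx=cv2.boxPoints(cv2.minAreaRect(c)); print(on(n,bx,.026).round(4)[:,:2], on(n,bx,.026).mean(0))
E
python3 m1.py
```

```text
-9.788597272616002 [ 0.59873865 -0.17308497]
[[ 0.2 -2.4]
 [ 1.8  1.7]
 [-3.5 -1.6]
 [-0.3 -0.3]
 [ 1.8  2.6]]
[[ 0.5474 -0.0326]
 [ 0.5042 -0.2887]
 [ 0.6607 -0.0602]
 [ 0.6217 -0.3033]
 [ 0.5081 -0.0885]]
lock carr [[-0.10134455 -0.04709374]]
((271.910400390625, 225.4386749267578), (22.24244499206543, 17.09463119506836), 60.945396423339844) 284.0
[[0.4733 0.1404]
 [0.4982 0.0979]
 [0.4426 0.0657]
 [0.418  0.1081]] [0.45802721 0.10304772 0.026     ]
((279.8070983886719, 174.29949951171875), (21.659103393554688, 16.956798553466797), 85.91438293457031) 250.0
[[0.6374 0.1108]
 [0.6419 0.0614]
 [0.578  0.0558]
 [0.5735 0.1049]] [0.60770934 0.08321168 0.026     ]
```

View pics/fit_top.png

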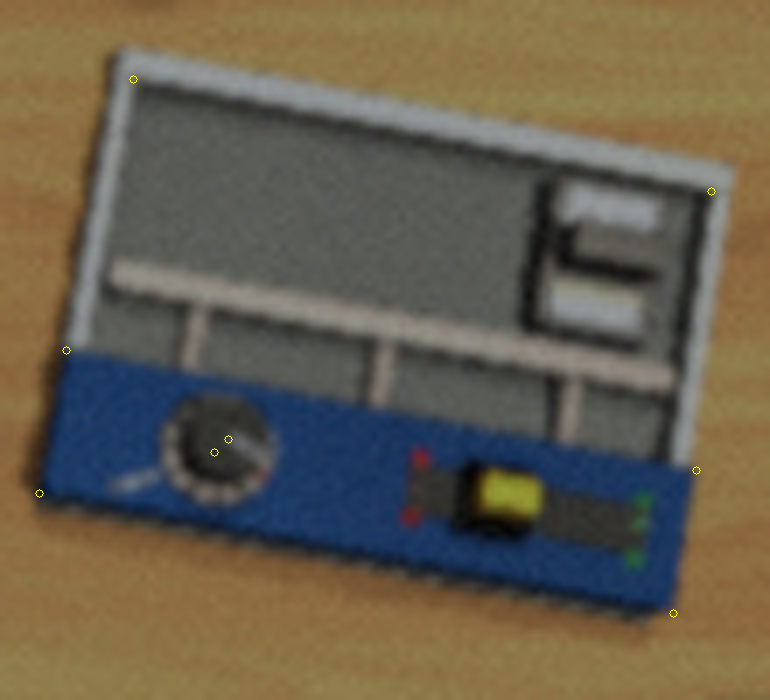

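View pics/fit_scene.png

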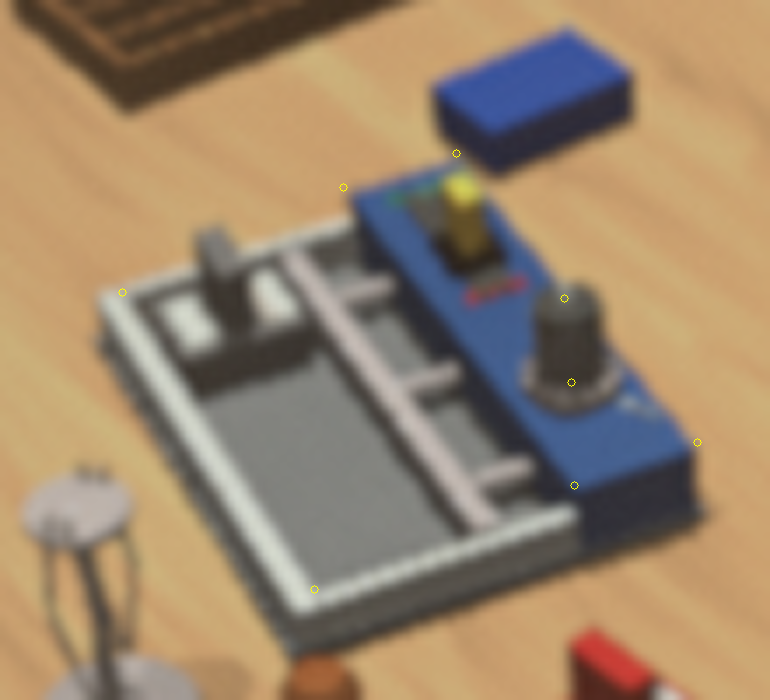

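```bash
cat > m2.py <<'E'
from h import *
from scipy.optimize import least_squares
px=lambda p,u0,v0,f:np.array([((a+.5)/f-.5+u0,(b+.5)/f-.5+v0) for a,b in p])
A=px([(70,350),(692,466),(137,86),(712,192),(226,437),(45,492),(671,606)],310,145,7)
PA=np.array([[-75,132,45],[-75,-132,45],[45,124,30],[45,-124,30],[-105,65,92],[-135,132,45],[-135,-132,45]])/1e3
B=px([(575,487),(352,196),(692,443),(466,160),(312,592),(126,296),(567,292)],160,130,7)
PB=np.array([[-75,132,45],[-75,-132,45],[-135,132,45],[-135,-132,45],[45,124,30],[45,-124,30],[-105,65,92]])/1e3
def w(P,p):
    c,s=np.cos(p[2]),np.sin(p[2]);return np.c_[P[:,0]*c-P[:,1]*s+p[0],P[:,0]*s+P[:,1]*c+p[1],P[:,2]]
f=lambda p:np.r_[(proj('top',w(PA,p))-A),(proj('scene',w(PB,p))-B)].ravel()
r=least_squares(f,[.5987,-.173,-.17],loss='soft_l1');print(r.x,np.degrees(r.x[2]));print(f(r.x).reshape(-1,2).round(2))
th=r.x[2];c,s=np.cos(th),np.sin(th);R=np.array([[c,-s],[s,c]]);o=r.x[:2]
np.savez('carr.npz',th=th,o=o,R=R)
ca=lambda n,uv,z:((on(n,px([uv],310,145,7) if n=='top' else px([uv],160,130,7),z)[0][:2]-o)@R*1e3).round(1)
print('lock',ca('top',(509,487),.086),ca('scene',(463,186),.086))
print('thimble',ca('top',(226,437),.092),ca('scene',(567,292),.092))
print('jaw face L,R',ca('top',(113,262),.03),ca('top',(672,370),.03))
print('dummy fin top',ca('top',(620,248),.07),ca('scene',(214,240),.07))
print('dummy base corners',[ca('top',q,.034) for q in((560,180),(660,196),(538,325),(640,342))])
E
python3 m2.py
cat >> h.py <<'E'
Cz=np.load('carr.npz');th=float(Cz['th']);o=Cz['o'];Rc=Cz['R']
def carr(x,y): return Rc@np.array([x,y])/1e3+o   # mm->m world
def tocarr(p): return ((np.array(p)[...,:2]-o)@Rc)*1e3
from scipy.spatial.transform import Rotation as Ro
def go(xy,z,ang=None):
    """print shift for TCP target world xy,z(m); ang = desired world angle (deg) of jaw axis (tool z), mod 180"""
    s=env.get_state();q=s['orientation'];M=Ro.from_quat([q[1],q[2],q[3],q[0]]).as_matrix()
    d=np.array([*xy,z])-s['tcp_pos'];a=np.degrees(np.arctan2(M[1,2],M[0,2]))
    print('tcp',s['tcp_pos'].round(4),'jawang',round(a,1),'gap',round(s['finger_gap']*1e3,1),'j6',round(s['joint_pos'][5],2),'F',np.round(s['wrist_force'],1),'t',round(s['clock'],1))
    print('shift mm',(M.T@d*1e3).round(1),end=' ')
    if ang is not None:
        sp=-(ang-a); sp=(sp+90)%180-90; print('spin',round(sp,1))
    else: print()
E
python3 - <<'E'
from h import *
print(np.degrees(th),carr(-105,-47)); go(carr(-105,-47),.15,np.degrees(th))
s=env.get_state();q=s['orientation'];print(Ro.from_quat([q[1],q[2],q[3],q[0]]).as_matrix().round(3))
E
```

```text
[ 0.59892781 -0.17292281 -0.17422849] -9.982557323824016
[[-0.65 -0.19]
 [ 0.41  0.7 ]
 [-0.53 -1.08]
 [-0.14 -0.02]
 [ 0.21  0.21]
 [-0.92  0.03]
 [ 0.1   1.19]
 [-0.17 -0.12]
 [-1.02 -1.11]
 [ 0.76  0.16]
 [-1.26 -0.8 ]
 [ 0.23 -0.3 ]
 [-0.47 -0.46]
 [-0.32  0.99]]
lock [-101.8  -49.3] [-104.6  -47.4]
thimble [-104.5   65.7] [-108.1   60.8]
jaw face L,R [-33.2 118.5] [ -32.8 -119.3]
dummy fin top [  5.2 -81.2] [  6.7 -86.8]
dummy base corners [array([ 36.4, -59.1]), array([  38. , -101.9]), array([-25.8, -59.8]), array([ -24.6, -103.2])]
-9.982557323824016 [ 0.48737007 -0.20100967]
tcp [0.2493 0.5177 0.2305] jawang 64.3 gap 85.7 j6 1.43 F [-0.3  0.1  1. ] t 0.1
shift mm [ 526.4   81.3 -544.1] spin 74.3
[[ 0.901 -0.001  0.434]
 [-0.434 -0.001  0.901]
 [-0.    -1.    -0.002]]
```

```bash
python3 -m inch '[[[526,60,-544,74.3],[526,60,-544,74.3],[526,60,-544,74.3],[526,60,-544,74.3],[526,60,-544,74.3],[526,60,-544,74.3],[526,60,-544,74.3],[526,60,-544,74.3],[526,60,-544,74.3],[526,60,-544,74.3]]]' 45
python3 - <<'E'
from h import *
go(carr(-105,-48),.15,np.degrees(th))
E
```

```text
clock: 1.1
tcp_pos: [0.4062, 0.043, 0.1916]
orientation: [-0.454, 0.454, -0.542, 0.542]
wrist_force: [0.5, -0.1, 0.4]
finger_gap: 0.0448
tcp [0.4062 0.043  0.1916] jawang -10.1 gap 44.8 j6 1.66 F [ 0.5 -0.1  0.4] t 1.1
shift mm [226.9  41.6 122.8] spin -0.2
```

```bash
python3 -m inch '[[[227,42,123,0],[227,42,123,0],[227,42,123,0],[227,42,123,0],[227,42,123,0],[227,42,123,0],[227,42,123,0],[227,42,123,0],[227,42,123,0],[227,42,123,0]]]' 45
python3 - <<'E'
from h import *
go(carr(-105,-48),.055,np.degrees(th))
t=env.read_camera('top');s=env.read_camera('scene')
crop('top',310,130,130,110,6,'a1',t);crop('scene',160,80,150,150,4,'a2',s)
cv2.imwrite('pics/a3.png',t)
E
```

```text
clock: 2.1
tcp_pos: [0.4877, -0.1985, 0.1503]
orientation: [-0.455, 0.455, -0.541, 0.541]
wrist_force: [-0.4, 0.2, -0.3]
finger_gap: 0.0447
tcp [ 0.4877 -0.1985  0.1503] jawang -9.9 gap 44.7 j6 1.2 F [-0.4  0.2 -0.3] t 2.1
shift mm [ 3.6 95.3  0.1] spin 0.1
```

View pics/a2.png

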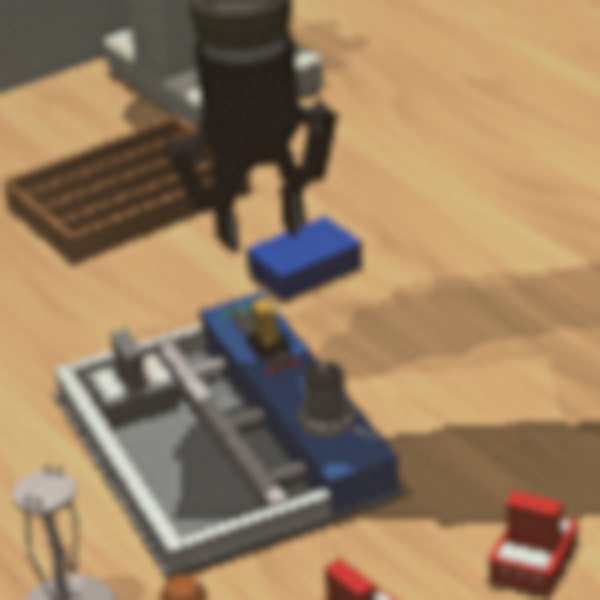

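View pics/a3.png

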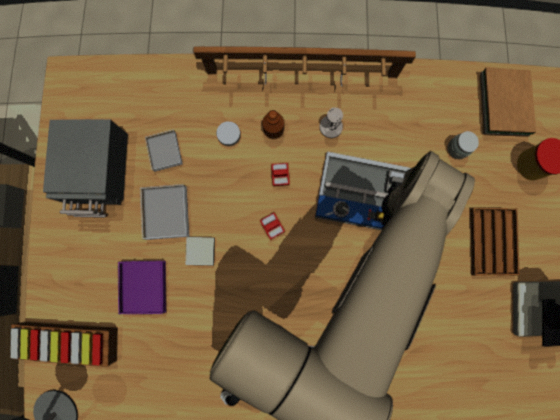

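```bash
python3 -m inch '[[[2,50,0,0],[2,95,0,0],[2,95,0,0],[2,95,0,0],[2,95,0,0]]]' 35
python3 - <<'E'
from h import *
go(carr(-105,-48),.055,np.degrees(th))
s=env.read_camera('scene')
crop('scene',160,80,150,150,4,'a4',s)
E
```

```text
clock: 2.7
tcp_pos: [0.4881, -0.202, 0.0562]
orientation: [-0.455, 0.455, -0.541, 0.542]
wrist_force: [-0.2, -1.2, 0.7]
finger_gap: 0.0349
tcp [ 0.4881 -0.202   0.0562] jawang -10.0 gap 34.9 j6 1.2 F [-0.2 -1.2  0.7] t 2.7
shift mm [ 0.2  1.2 -0.8] spin 0.0
```

View pics/a4.png

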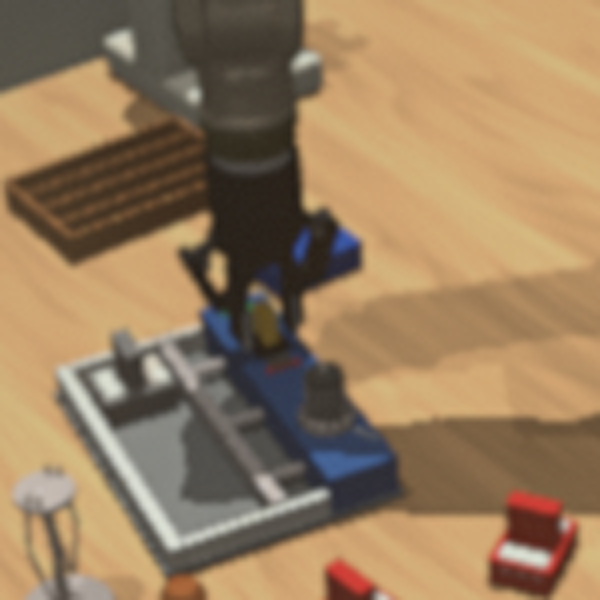

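Fingers straddle the yellow grip. Close and check the gap.

```bash
python3 -m inch '[[[0,0,0,0],[0,0,0,0],[0,0,0,0],[0,0,0,0],[0,0,0,0]]]' 0 40
python3 -c "
from h import *
go(carr(-105,-97),.056,np.degrees(th))"
```

```text
clock: 3.25
tcp_pos: [0.4876, -0.2022, 0.0562]
orientation: [-0.454, 0.454, -0.541, 0.542]
wrist_force: [-2.7, 1.1, 6.2]
finger_gap: 0.013
tcp [ 0.4876 -0.2022  0.0562] jawang -10.0 gap 13.0 j6 1.2 F [-2.7  1.1  6.2] t 3.2
shift mm [48.8  0.3 -0.4] spin -0.0
```

```bash
python3 -m inch '[[[10,0,0,0],[20,0,0,0],[28,0,0,0],[35,0,0,0],[41,0,0,0],[44,0,0,0],[46,0,0,0],[46,0,0,0],[46,0,0,0]]]'
python3 -c "
from h import *
go(carr(-105,-95),.056,np.degrees(th))"
```

```text
clock: 4.15
tcp_pos: [0.4798, -0.2468, 0.0563]
orientation: [-0.455, 0.454, -0.541, 0.542]
wrist_force: [-1.1, 2.6, 7.3]
finger_gap: 0.0135
tcp [ 0.4798 -0.2468  0.0563] jawang -10.0 gap 13.5 j6 1.12 F [-1.1  2.6  7.3] t 4.2
shift mm [ 1.6  0.3 -0.5] spin -0.0
```

```bash
python3 -m inch '[[[2,0,0,0],[3,0,0,0],[3,0,0,0],[3,0,0,0]]]'; python3 -m inch '[[[2,0,0,0],[3,0,0,0],[3,0,0,0],[3,0,0,0]]]'
python3 -c "
from h import *
go(carr(-105,-95),.056,np.degrees(th))"
```

```text
clock: 4.55
tcp_pos: [0.4797, -0.2469, 0.0562]
orientation: [0.457, -0.453, 0.542, -0.54]
wrist_force: [0.7, 12.1, 9.8]
finger_gap: 0.0133
clock: 4.95
tcp_pos: [0.4797, -0.247, 0.0562]
orientation: [0.459, -0.452, 0.543, -0.539]
wrist_force: [3.9, 21.2, 12.0]
finger_gap: 0.0134
tcp [ 0.4797 -0.247   0.0562] jawang -9.8 gap 13.4 j6 1.11 F [ 3.9 21.2 12. ] t 5.0
shift mm [ 1.4  0.2 -0.4] spin 0.2
```

```bash
python3 -m inch '[[[-6,0,0,0],[-6,0,0,0],[-6,0,0,0]]]' 35 ; python3 -m inch '[[[-6,0,0,0],[-6,-40,0,0],[-6,-70,0,0],[-6,-70,0,0]]]' 45 
python3 -c "
from h import *
go(carr(6,-82),.12,np.degrees(th))"
```

```text
clock: 5.25
tcp_pos: [0.4797, -0.2477, 0.0551]
orientation: [-0.454, 0.455, -0.541, 0.542]
wrist_force: [-0.2, -0.2, 0.4]
finger_gap: 0.0354
clock: 5.65
tcp_pos: [0.483, -0.2433, 0.129]
orientation: [-0.455, 0.454, -0.539, 0.544]
wrist_force: [1.2, 0.1, -0.1]
finger_gap: 0.0447
tcp [ 0.483  -0.2433  0.129 ] jawang -10.0 gap 44.7 j6 1.13 F [ 1.2  0.1 -0.1] t 5.7
shift mm [ -7.5   9.7 107.9] spin -0.1
```

```bash
python3 -m inch '[[[-7,10,50,0],[-7,10,108,0],[-7,10,108,0],[-7,10,108,0],[-7,10,108,0],[-7,10,108,0]]]' 45 
python3 - <<'E'
from h import *
go(carr(6,-82),.04,np.degrees(th))
s=env.read_camera('scene')
crop('scene',160,80,150,150,4,'a5',s)
E
```

```text
clock: 6.25
tcp_pos: [0.5865, -0.2529, 0.1146]
orientation: [0.454, -0.454, 0.542, -0.541]
wrist_force: [-0.8, 0.1, 0.2]
finger_gap: 0.045
tcp [ 0.5865 -0.2529  0.1146] jawang -10.0 gap 45.0 j6 1.21 F [-0.8  0.1  0.2] t 6.2
shift mm [ 1.1 74.6  4.5] spin -0.1
```

View pics/a5.png

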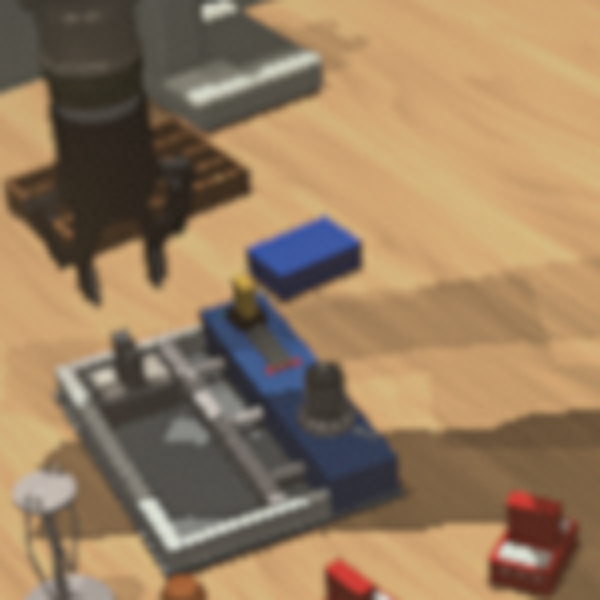

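```bash
python3 -m inch '[[[1,40,4,0],[1,74,4,0],[1,74,4,0],[1,74,4,0],[1,74,4,0]]]' 45 
python3 - <<'E'
from h import *
go(carr(6,-82),.04,np.degrees(th))
s=env.read_camera('scene')
crop('scene',160,80,150,150,4,'a6',s)
E
```

```text
clock: 6.8
tcp_pos: [0.5928, -0.2557, 0.0432]
orientation: [-0.455, 0.454, -0.541, 0.543]
wrist_force: [0.1, 0.9, -0.4]
finger_gap: 0.0455
tcp [ 0.5928 -0.2557  0.0432] jawang -10.0 gap 45.5 j6 1.21 F [ 0.1  0.9 -0.4] t 6.8
shift mm [-0.6  3.2 -2.4] spin -0.0
```

View pics/a6.png

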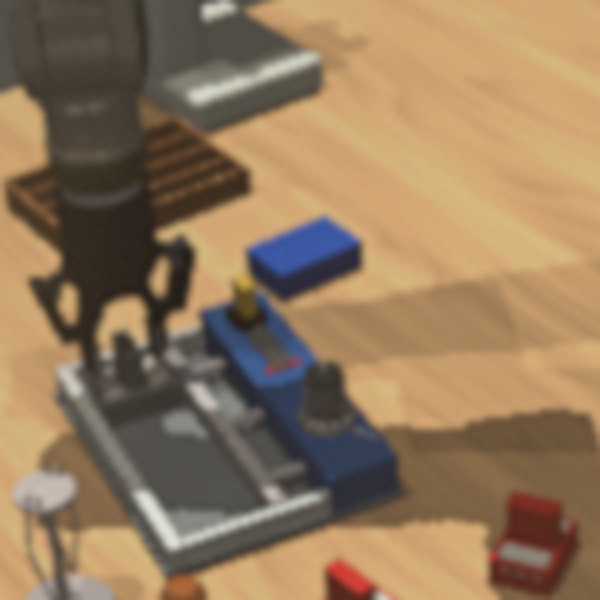

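Fingers straddle the dummy's fin. Grip and lift.

```bash
python3 -m inch '[[[0,2,0,0],[0,2,0,0],[0,2,0,0],[0,2,0,0],[0,2,0,0],[0,2,0,0]]]' 0 60 && python3 -m inch '[[[0,-30,0,0],[0,-70,0,0],[0,-110,0,0],[0,-110,0,0],[0,-110,0,0]]]'
python3 - <<'E'
from h import *
print('tbox', [on('top',[u],.045)[0].round(3) for u in((143,187),(185,186),(145,238),(188,236))], on('top',[(165.5,211.5)],.02))
px=lambda a,b:((a+.5)/4.7-.5+130,(b+.5)/4.7-.5+120)
c=[px(*q) for q in((50,322),(263,309),(275,546),(66,558))]
w=on('top',c,.045);print(w.round(4),w.mean(0),[np.linalg.norm(w[i]-w[i-1]).round(4) for i in range(4)])
go(w.mean(0)[:2],.15,np.degrees(th))
E
```

```text
clock: 7.45
tcp_pos: [0.5927, -0.2554, 0.04]
orientation: [-0.455, 0.454, -0.541, 0.542]
wrist_force: [-0.4, 0.2, 5.5]
finger_gap: 0.015
clock: 7.95
tcp_pos: [0.5924, -0.2552, 0.1495]
orientation: [-0.455, 0.454, -0.541, 0.542]
wrist_force: [-0.2, 0.2, -2.4]
finger_gap: 0.0149
tbox [array([0.56 , 0.479, 0.045]), array([0.565, 0.356, 0.045]), array([0.413, 0.466, 0.045]), array([0.421, 0.341, 0.045])] [[0.49264051 0.41533819 0.02      ]]
[[0.5567 0.4875 0.045 ]
 [0.5671 0.3542 0.045 ]
 [0.4221 0.3405 0.045 ]
 [0.4116 0.4695 0.045 ]] [0.48938297 0.41294881 0.045     ] [np.float64(0.1463), np.float64(0.1337), np.float64(0.1456), np.float64(0.1294)]
tcp [ 0.5924 -0.2552  0.1495] jawang -10.0 gap 14.9 j6 1.21 F [-0.2  0.2 -2.4] t 8.0
shift mm [-640.    -1.2 -217.6] spin -0.0
```

```bash
python3 -m inch '[[[-640,0,-218,-15],[-640,0,-218,-15],[-640,0,-218,-15],[-640,0,-218,-15],[-640,0,-218,-15],[-640,0,-218,-15],[-640,0,-218,-15],[-640,0,-218,-15],[-640,0,-218,-15]]]' 
python3 - <<'E'
from h import *
go([.4894,.413],.15,5.4)
E
```

```text
clock: 8.85
tcp_pos: [0.5208, 0.1913, 0.1464]
orientation: [-0.52, 0.522, -0.479, 0.477]
wrist_force: [1.0, -0.9, -1.7]
finger_gap: 0.0152
tcp [0.5208 0.1913 0.1464] jawang 5.0 gap 15.2 j6 1.69 F [ 1.  -0.9 -1.7] t 8.8
shift mm [-223.5   -3.6  -12.1] spin -0.4
```

```bash
python3 -m inch '[[[-223,0,-12,0],[-223,0,-12,0],[-223,0,-12,0],[-223,0,-12,0],[-223,0,-12,0],[-223,0,-12,0],[-223,0,-12,0],[-223,0,-12,0]]]' 
python3 - <<'E'
from h import *
go([.4894,.413],.04,5.4)
s=env.read_camera('scene');cv2.imwrite('pics/a7.png',s)
E
```

```text
clock: 9.65
tcp_pos: [0.4912, 0.4095, 0.1473]
orientation: [-0.52, 0.522, -0.478, 0.478]
wrist_force: [-0.4, 0.2, -1.2]
finger_gap: 0.0152
tcp [0.4912 0.4095 0.1473] jawang 4.9 gap 15.2 j6 2.05 F [-0.4  0.2 -1.2] t 9.7
shift mm [ -3.8 107.3  -1.2] spin -0.5
```

View pics/a7.png

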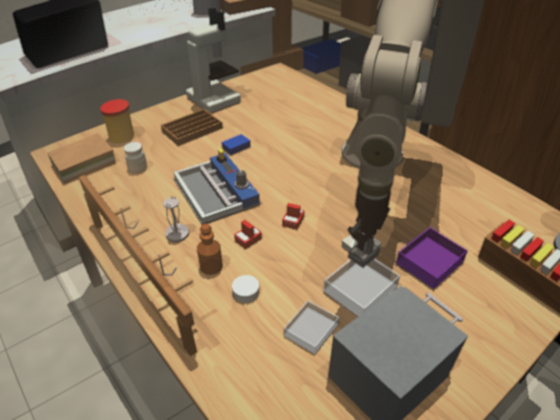

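```bash
python3 -m inch '[[[-3,45,0,0],[-3,90,0,0],[-3,105,0,0],[-3,107,0,0],[-3,109,0,0],[-3,109,0,0]]]' ; python3 -m inch '[[[0,0,0,0],[0,0,0,0],[0,0,0,0]]]' 40
python3 -m inch '[[[0,-60,0,0],[0,-100,0,0],[0,-100,0,0],[0,-100,0,0]]]'
python3 - <<'E'
from h import *
go([.4894,.413],.04,5.4)
s=env.read_camera('scene');crop('scene',200,170,200,150,4,'a8',s)
t=env.read_camera('top');crop('top',120,120,200,150,4,'a9',t);cv2.imwrite('pics/t1.png',t)
E
```

```text
clock: 10.3
tcp_pos: [0.4929, 0.414, 0.0414]
orientation: [0.522, -0.52, 0.478, -0.478]
wrist_force: [-0.2, 0.3, -1.3]
finger_gap: 0.0153
clock: 10.6
tcp_pos: [0.4921, 0.4143, 0.041]
orientation: [0.522, -0.521, 0.478, -0.478]
wrist_force: [0.5, 0.1, 0.1]
finger_gap: 0.04
clock: 11.0
tcp_pos: [0.4928, 0.4149, 0.1424]
orientation: [0.523, -0.52, 0.477, -0.478]
wrist_force: [0.3, -0.2, 0.2]
finger_gap: 0.0399
tcp [0.4928 0.4149 0.1424] jawang 5.0 gap 39.9 j6 2.06 F [ 0.3 -0.2  0.2] t 11.0
shift mm [  1.8 102.4  -4. ] spin -0.4
```

View pics/a8.png

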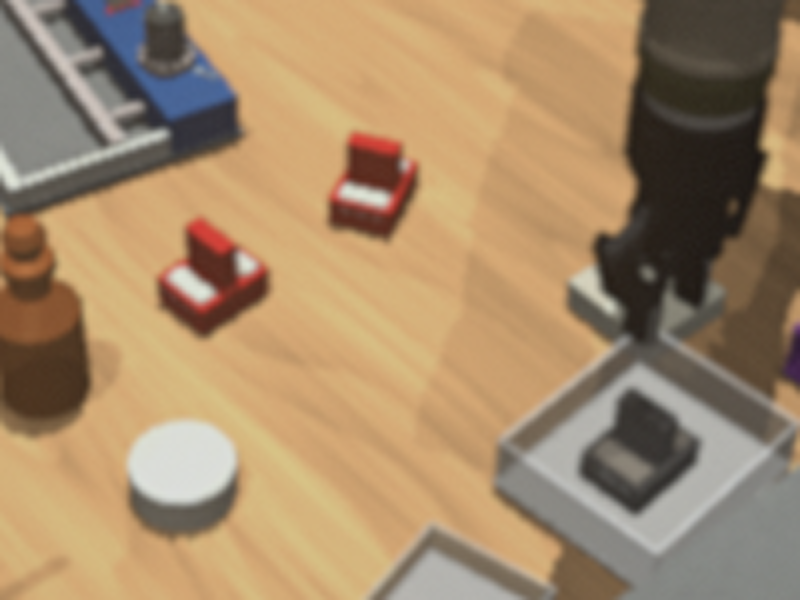

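View pics/a9.png

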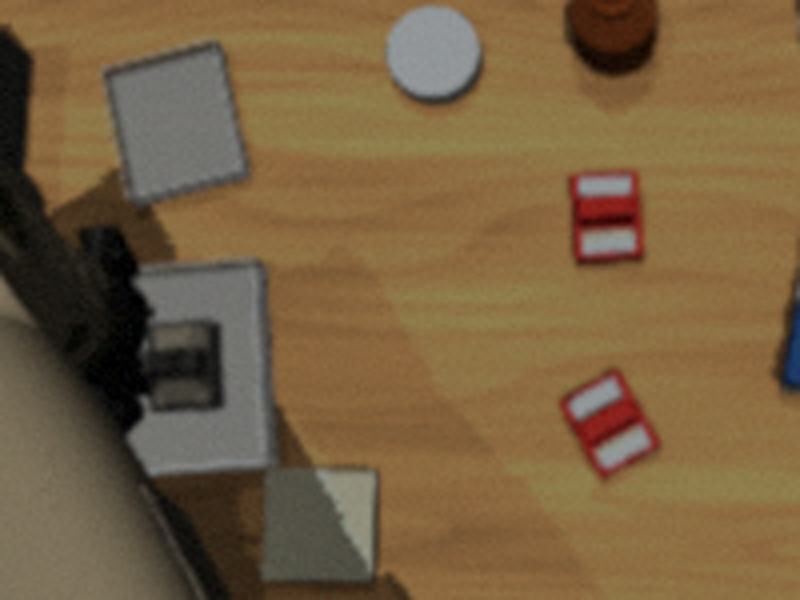

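```bash
python3 - <<'E'
from h import *
go([.458,.103],.12,30)
E
```

```text
tcp [0.491  0.4137 0.1392] jawang 5.0 gap 39.8 j6 2.06 F [-0.5 -0.4 -0.8] t 11.1
shift mm [306.6  19.4 -59.9] spin -25.0
```

```bash
python3 -m inch '[[[306,15,-60,-25],[306,15,-60,-25],[306,15,-60,-25],[306,15,-60,-25],[306,15,-60,-25],[306,15,-60,-25],[306,15,-60,-25],[306,15,-60,-25],[306,15,-60,-25],[306,15,-60,-25]]]' 45
python3 - <<'E'
from h import *
go([.458,.103],.034,30)
s=env.read_camera('scene');crop('scene',220,150,130,100,6,'b1',s)
E
```

```text
clock: 12.1
tcp_pos: [0.4583, 0.105, 0.1244]
orientation: [0.613, -0.613, 0.353, -0.353]
wrist_force: [-0.1, -0.7, 0.9]
finger_gap: 0.045
tcp [0.4583 0.105  0.1244] jawang 30.1 gap 45.0 j6 1.1 F [-0.1 -0.7  0.9] t 12.1
shift mm [ 1.6 90.4 -1.2] spin 0.1
```

View pics/b1.png

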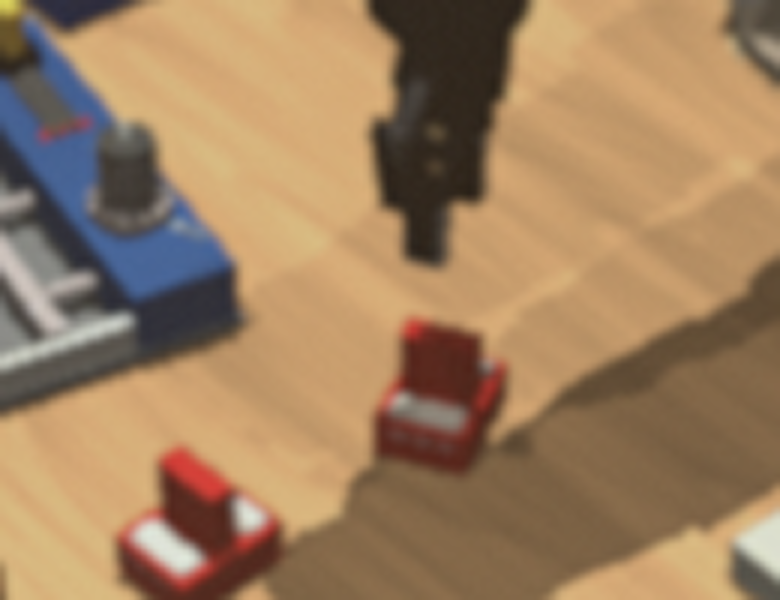

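```bash
python3 -m inch '[[[1,45,0,0],[1,85,0,0],[1,91,0,0],[1,91,0,0],[1,91,0,0]]]' && python3 -m inch '[[[0,0,0,0],[0,0,0,0],[0,0,0,0],[0,0,0,0],[0,0,0,0],[0,0,0,0]]]' 0 60 && python3 -m inch '[[[0,-40,0,0],[0,-90,0,0],[0,-110,0,0],[0,-110,0,0],[0,-110,0,0]]]'
python3 - <<'E'
from h import *
go(carr(7,-28),.14,np.degrees(th))
E
```

```text
clock: 12.65
tcp_pos: [0.46, 0.1036, 0.0351]
orientation: [0.613, -0.612, 0.353, -0.354]
wrist_force: [-0.1, -0.0, -0.2]
finger_gap: 0.0452
clock: 13.25
tcp_pos: [0.4604, 0.1031, 0.0355]
orientation: [0.613, -0.612, 0.353, -0.355]
wrist_force: [-0.5, 0.8, 6.8]
finger_gap: 0.0148
clock: 13.75
tcp_pos: [0.4588, 0.1029, 0.144]
orientation: [0.613, -0.612, 0.353, -0.354]
wrist_force: [-1.0, 0.4, -2.3]
finger_gap: 0.0149
tcp [0.4588 0.1029 0.144 ] jawang 30.0 gap 14.9 j6 1.1 F [-1.   0.4 -2.3] t 13.8
shift mm [334.9   4.1 -29.1] spin 40.0
```

```bash
python3 -m inch '[[[335,-5,-29,40],[335,-5,-29,40],[335,-5,-29,40],[335,-5,-29,40],[335,-5,-29,40],[335,-5,-29,40],[335,-5,-29,40],[335,-5,-29,40],[335,-5,-29,40],[335,-5,-29,40]]]' 
python3 - <<'E'
from h import *
go(carr(7,-28),.0455,np.degrees(th))
s=env.read_camera('scene');crop('scene',160,80,150,150,4,'b2',s)
E
```

```text
clock: 14.75
tcp_pos: [0.5997, -0.2004, 0.1471]
orientation: [0.454, -0.455, 0.543, -0.54]
wrist_force: [-0.6, 0.9, -1.5]
finger_gap: 0.0149
tcp [ 0.5997 -0.2004  0.1471] jawang -10.0 gap 14.9 j6 1.3 F [-0.6  0.9 -1.5] t 14.8
shift mm [  1.2 101.6   1.8] spin -0.0
```

View pics/b2.png

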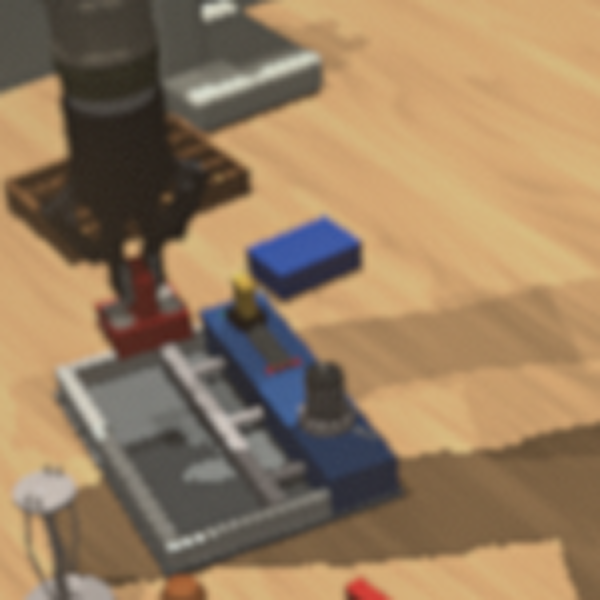

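```bash
python3 -m inch '[[[1,45,1,0],[1,80,1,0],[1,92,1,0],[1,98,1,0],[1,100,1,0],[1,100,1,0]]]' 
python3 - <<'E'
from h import *
go(carr(7,-28),.0435,np.degrees(th))
s=env.read_camera('scene');crop('scene',160,80,150,150,4,'b3',s)
E
```

```text
clock: 15.4
tcp_pos: [0.603, -0.203, 0.0503]
orientation: [-0.455, 0.454, -0.541, 0.542]
wrist_force: [-0.3, 0.1, -0.8]
finger_gap: 0.0148
tcp [ 0.603  -0.203   0.0503] jawang -10.0 gap 14.8 j6 1.29 F [-0.3  0.1 -0.8] t 15.4
shift mm [-0.9  6.8 -2.2] spin -0.0
```

View pics/b3.png

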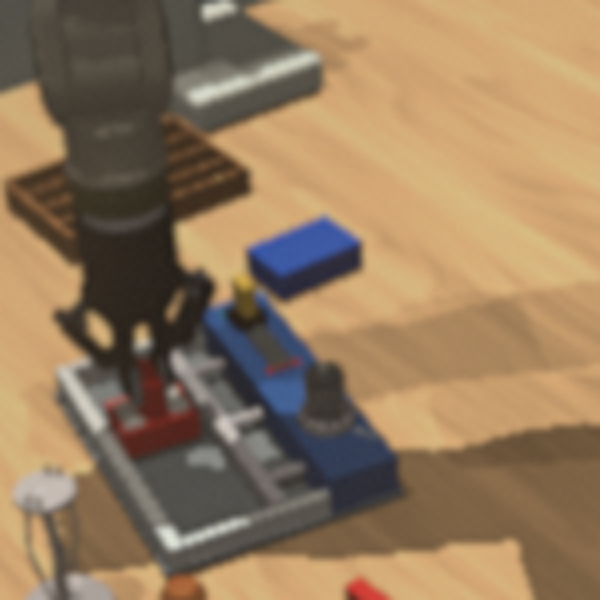

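```bash
python3 -m inch '[[[0,2,-2,0],[0,4,-2,0],[0,5,-2,0],[0,5,-2,0]]]' 
python3 -m inch '[[[0,1,0,0],[0,2,0,0],[0,2,0,0],[0,2,0,0]]]' 
```

```text
clock: 15.85
tcp_pos: [0.5998, -0.2025, 0.0437]
orientation: [0.454, -0.454, 0.542, -0.542]
wrist_force: [-0.9, -0.7, -1.2]
finger_gap: 0.0151
clock: 16.25
tcp_pos: [0.5999, -0.2025, 0.0435]
orientation: [-0.455, 0.454, -0.541, 0.542]
wrist_force: [-4.1, 1.7, 8.7]
finger_gap: 0.015
```

Contact with the floor (8.7 N). Release, retract.

```bash
python3 -m inch '[[[0,-1,0,0],[0,-1,0,0],[0,-1,0,0],[0,-1,0,0]]]' 36;  python3 -m inch '[[[0,-40,0,0],[0,-85,0,0],[0,-90,0,0],[0,-90,0,0]]]'
python3 - <<'E'
from h import *
t=env.read_camera('top');cv2.imwrite('pics/t2.png',t)
s=env.read_camera('scene');crop('scene',160,130,150,150,4,'b4',s)
hsv=cv2.cvtColor(t,cv2.COLOR_BGR2HSV);m=(((hsv[...,0]<8)|(hsv[...,0]>172))&(hsv[...,1]>150)&(hsv[...,2]>50)).astype(np.uint8)*255
m[:, :250]=0;m[:, 310:]=0
m=cv2.morphologyEx(m,cv2.MORPH_CLOSE,np.ones((7,7)))
for c in cv2.findContours(m,0,2)[0]:
    if cv2.contourArea(c)>100:
        r=cv2.minAreaRect(c);w=on('top',cv2.boxPoints(r),.026);print(r);print(w.round(4)[:,:2], w.mean(0))
go([.6077,.0832],.13,5)
E
```

```text
clock: 16.65
tcp_pos: [0.6, -0.2025, 0.0425]
orientation: [0.454, -0.454, 0.542, -0.542]
wrist_force: [-0.1, 0.0, -0.5]
finger_gap: 0.0359
clock: 17.05
tcp_pos: [0.6013, -0.2032, 0.1348]
orientation: [-0.455, 0.454, -0.54, 0.543]
wrist_force: [-0.2, 0.2, -0.4]
finger_gap: 0.0365
((271.2124328613281, 174.1858673095703), (21.419116973876953, 17.161903381347656), 86.18592071533203)
[[0.637  0.136 ]
 [0.6413 0.086 ]
 [0.5781 0.0807]
 [0.5738 0.1303]] [0.60758165 0.10827229 0.026     ]
tcp [ 0.5993 -0.2023  0.1316] jawang -10.0 gap 36.0 j6 1.29 F [ 0.4  0.7 -0.2] t 17.1
shift mm [-282.6    1.8  -41.4] spin -15.0
```

View pics/b4.png

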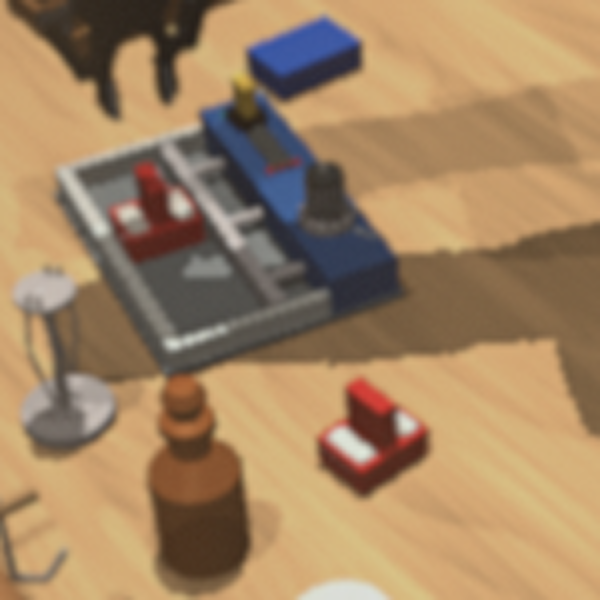

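```bash
python3 - <<'E'
from h import *
go([.6076,.1083],.13,5)
print(on('top',[(273,133)],0),on('top',[(331,133)],0))
E
python3 -m inch '[[[-307,0,-46,-15],[-307,0,-46,-15],[-307,0,-46,-15],[-307,0,-46,-15],[-307,0,-46,-15],[-307,0,-46,-15],[-307,0,-46,-15],[-307,0,-46,-15],[-307,0,-46,-15],[-307,0,-46,-15]]]' 45
python3 - <<'E'
from h import *
go([.6076,.1083],.034,5)
t=env.read_camera('top');cv2.imwrite('pics/t3.png',t)
s=env.read_camera('scene');crop('scene',160,130,150,150,4,'b5',s)
E
```

```text
tcp [ 0.5993 -0.2023  0.1316] jawang -10.0 gap 36.0 j6 1.29 F [ 0.4  0.7 -0.2] t 17.1
shift mm [-307.3    1.9  -45.9] spin -15.0
[[0.73835334 0.10634846 0.        ]] [[ 0.7419074  -0.06846764  0.        ]]
clock: 18.15
tcp_pos: [0.6078, 0.1061, 0.132]
orientation: [-0.52, 0.521, -0.479, 0.478]
wrist_force: [-0.1, -0.7, -0.7]
finger_gap: 0.0448
tcp [0.6078 0.1061 0.132 ] jawang 4.9 gap 44.8 j6 1.53 F [-0.1 -0.7 -0.7] t 18.1
shift mm [-2.3 98.   0.1] spin -0.1
```

View pics/b5.png

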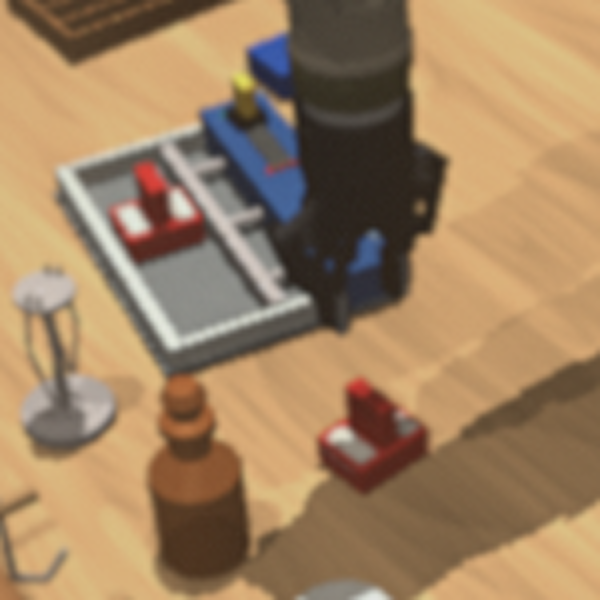

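```bash
python3 -m inch '[[[-1,45,0,0],[-1,85,0,0],[-1,98,0,0],[-1,98,0,0],[-1,98,0,0]]]' && python3 -m inch '[[[0,0,0,0],[0,0,0,0],[0,0,0,0],[0,0,0,0],[0,0,0,0],[0,0,0,0]]]' 0 60 && python3 -m inch '[[[0,-40,0,0],[0,-90,0,0],[0,-110,0,0],[0,-110,0,0],[0,-110,0,0]]]'
python3 - <<'E'
from h import *
go(carr(7,28),.14,np.degrees(th))
E
```

```text
clock: 18.75
tcp_pos: [0.609, 0.1083, 0.0361]
orientation: [0.521, -0.521, 0.478, -0.478]
wrist_force: [0.2, 0.3, 0.5]
finger_gap: 0.0454
clock: 19.35
tcp_pos: [0.6098, 0.1089, 0.037]
orientation: [0.522, -0.52, 0.477, -0.479]
wrist_force: [-0.3, -0.6, 6.0]
finger_gap: 0.0153
clock: 19.85
tcp_pos: [0.6077, 0.1089, 0.1445]
orientation: [0.521, -0.521, 0.478, -0.478]
wrist_force: [-1.0, -0.4, -2.2]
finger_gap: 0.0149
tcp [0.6077 0.1089 0.1445] jawang 5.0 gap 14.9 j6 1.53 F [-1.  -0.4 -2.2] t 19.9
shift mm [254.7   4.5 -19.3] spin 15.0
```

```bash
python3 -m inch '[[[255,-3,-19,15],[255,-3,-19,15],[255,-3,-19,15],[255,-3,-19,15],[255,-3,-19,15],[255,-3,-19,15],[255,-3,-19,15],[255,-3,-19,15],[255,-3,-19,15]]]' 
python3 - <<'E'
from h import *
go(carr(7,28),.0475,np.degrees(th))
s=env.read_camera('scene');crop('scene',160,80,150,150,4,'b6',s)
t=env.read_camera('top');crop('top',310,130,110,110,5.5,'b7',t)
E
```

```text
clock: 20.75
tcp_pos: [0.6106, -0.1449, 0.1468]
orientation: [0.455, -0.455, 0.542, -0.541]
wrist_force: [0.3, -0.0, -1.4]
finger_gap: 0.015
tcp [ 0.6106 -0.1449  0.1468] jawang -9.9 gap 15.0 j6 1.38 F [ 0.3 -0.  -1.4] t 20.8
shift mm [ 1.7 99.3  0.5] spin 0.1
```

View pics/b6.png

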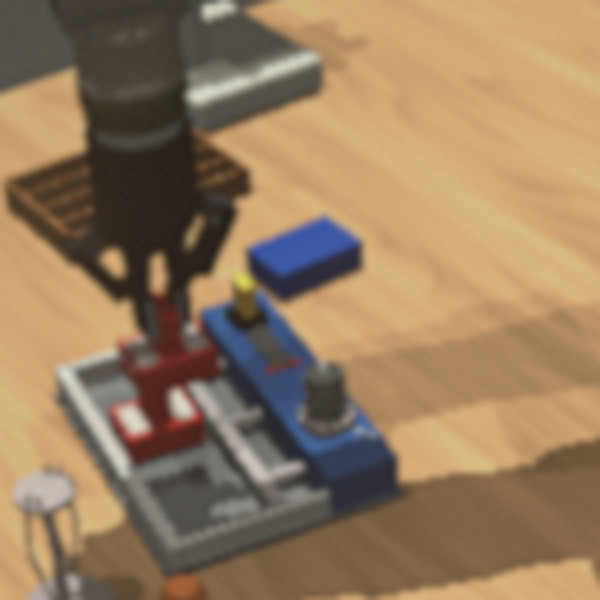

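View pics/b7.png

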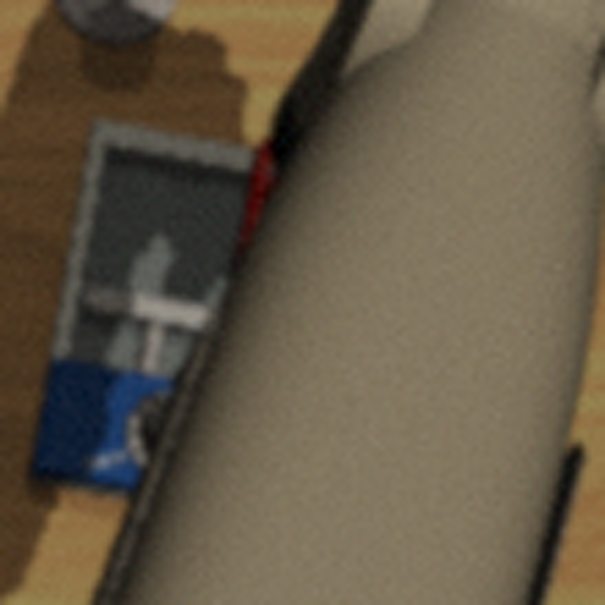

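```bash
python3 - <<'E'
from h import *
f=lambda a,b:[((a+.5)/4-.5+160,(b+.5)/4-.5+130)]
for p,z in [((146,165),.07),((143,172),.07),((160,190),.07),((200,222),.034),((132,236),.034),((112,210),.034)]: print(p,tocarr(on('scene',f(*p),z)[0]).round(1))
E
```

```text
(146, 165) [  3.5 -40. ]
(143, 172) [  9.1 -32.2]
(160, 190) [ 5.9 -2.8]
(200, 222) [-20.7   5.8]
(132, 236) [33.7 -4. ]
(112, 210) [ 35.9 -44.4]
```

```bash
python3 -m inch '[[[0,45,0,0],[0,80,0,0],[0,92,0,0],[0,98,0,0],[0,99,0,0],[0,99,0,0]]]' 
python3 - <<'E'
from h import *
go(carr(7,30),.0445,np.degrees(th))
s=env.read_camera('scene');crop('scene',160,110,130,100,6,'b8',s)
E
```

```text
clock: 21.45
tcp_pos: [0.6125, -0.1471, 0.0505]
orientation: [-0.455, 0.454, -0.541, 0.543]
wrist_force: [0.3, -0.1, -1.3]
finger_gap: 0.0147
tcp [ 0.6125 -0.1471  0.0505] jawang -10.0 gap 14.7 j6 1.38 F [ 0.3 -0.1 -1.3] t 21.4
shift mm [-2.2  6.  -1.9] spin -0.0
```

View pics/b8.png

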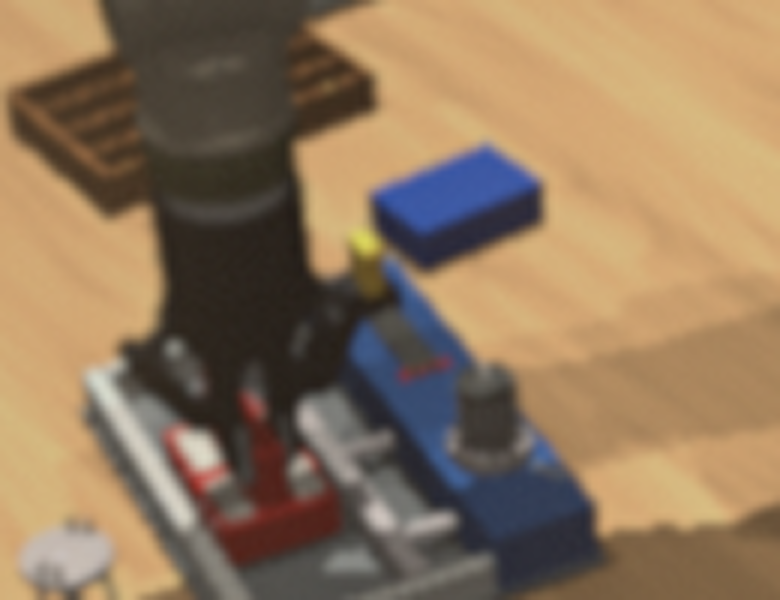

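```bash
python3 -m inch '[[[-3,0,-1,0],[-3,2,-1,0],[-3,4,-1,0],[-3,5,-1,0],[-3,5,-1,0]]]' 
python3 -m inch '[[[0,1,0,0],[0,2,0,0],[0,2,0,0],[0,2,0,0]]]' 
```

```text
clock: 22.0
tcp_pos: [0.6111, -0.1438, 0.0451]
orientation: [-0.455, 0.454, -0.541, 0.542]
wrist_force: [-1.9, 1.1, 5.3]
finger_gap: 0.0152
clock: 22.4
tcp_pos: [0.6111, -0.1438, 0.045]
orientation: [-0.455, 0.454, -0.541, 0.542]
wrist_force: [-6.1, 2.6, 17.8]
finger_gap: 0.0151
```

```bash
python3 -m inch '[[[0,-2,0,0],[0,-2,0,0],[0,-2,0,0],[0,-2,0,0]]]' 36;  python3 -m inch '[[[0,-40,0,0],[0,-85,0,0],[0,-110,0,0],[0,-110,0,0]]]'
python3 - <<'E'
from h import *
go(carr(-105,65),.15,np.degrees(th))
E
```

```text
clock: 22.8
tcp_pos: [0.6106, -0.1438, 0.0434]
orientation: [0.454, -0.454, 0.542, -0.542]
wrist_force: [-0.9, -0.2, -0.4]
finger_gap: 0.036
clock: 23.2
tcp_pos: [0.6134, -0.1448, 0.1584]
orientation: [-0.456, 0.453, -0.539, 0.544]
wrist_force: [1.1, 0.2, -0.1]
finger_gap: 0.0362
tcp [ 0.6134 -0.1448  0.1584] jawang -10.0 gap 36.2 j6 1.39 F [ 1.1  0.2 -0.1] t 23.2
shift mm [ -34.7    7.5 -114.5] spin -0.0
```

```bash
python3 -m inch '[[[-35,5,-115,-80],[-35,5,-115,-80],[-35,5,-115,-80],[-35,5,-115,-80],[-35,5,-115,-80],[-35,5,-115,-80],[-35,5,-115,-80],[-35,5,-115,-80],[-35,5,-115,-80],[-35,5,-115,-80]]]' 50
python3 - <<'E'
from h import *
go(carr(-105,65),.06,np.degrees(th))
s=env.read_camera('scene');crop('scene',160,110,130,100,6,'d1',s)
t=env.read_camera('top');crop('top',310,130,110,110,5.5,'d2',t)
E
```

```text
clock: 24.2
tcp_pos: [0.5028, -0.089, 0.1473]
orientation: [0.697, -0.696, 0.122, -0.121]
wrist_force: [-0.9, 0.4, 0.6]
finger_gap: 0.0498
tcp [ 0.5028 -0.089   0.1473] jawang 70.2 gap 49.8 j6 0.01 F [-0.9  0.4  0.6] t 24.2
shift mm [ 4.5 87.3 -0.2] spin 80.2
```

View pics/d1.png

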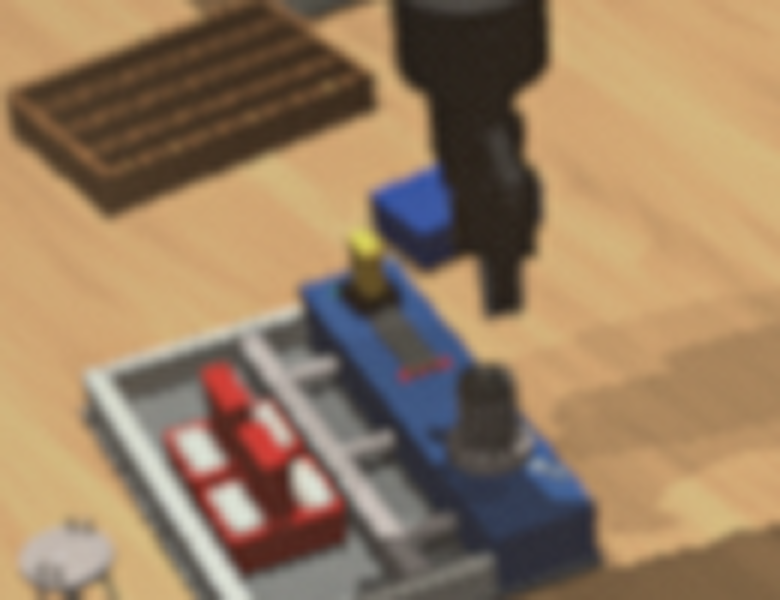

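View pics/d2.png

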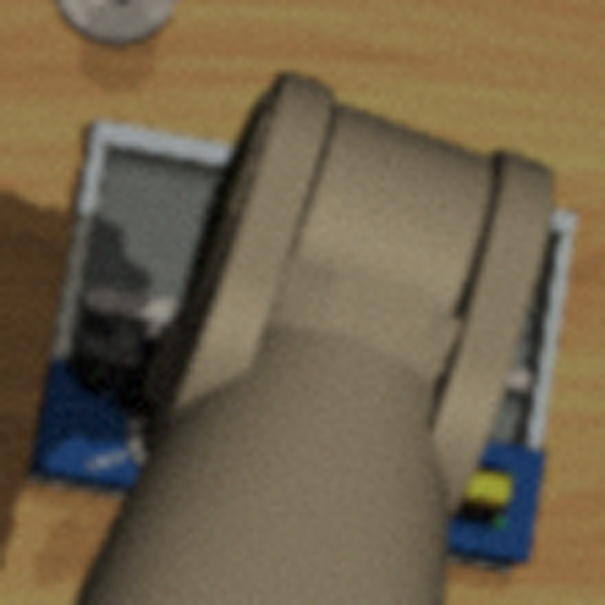

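```bash
python3 -m inch '[[[2,10,0,-75],[2,10,0,-75],[2,10,0,-75],[2,10,0,-75],[2,10,0,-75],[2,10,0,-75],[2,10,0,-75],[2,10,0,-75],[2,10,0,-75]]]' 50
python3 -m inch '[[[0,0,0,-75],[0,0,0,-75],[0,0,0,-75],[0,0,0,-75],[0,0,0,-75],[0,0,0,-75],[0,0,0,-75],[0,0,0,-75],[0,0,0,-75],[0,0,0,-75]]]' 50
python3 - <<'E'
from h import *
go(carr(-105,65),.059,np.degrees(th))
s=env.read_camera('scene');crop('scene',160,110,130,100,6,'d3',s)
E
```

```text
clock: 25.2
tcp_pos: [0.505, -0.0898, 0.1378]
orientation: [0.627, -0.626, -0.327, 0.328]
wrist_force: [-0.0, 0.3, -0.4]
finger_gap: 0.0499
clock: 26.2
tcp_pos: [0.505, -0.0898, 0.138]
orientation: [0.3, -0.299, -0.641, 0.641]
wrist_force: [-0.2, 0.3, -0.9]
finger_gap: 0.0499
tcp [ 0.505  -0.0898  0.138 ] jawang -140.1 gap 49.9 j6 -2.6 F [-0.2  0.3 -0.9] t 26.2
shift mm [-1.9 79.  -0.9] spin 49.9
```

View pics/d3.png

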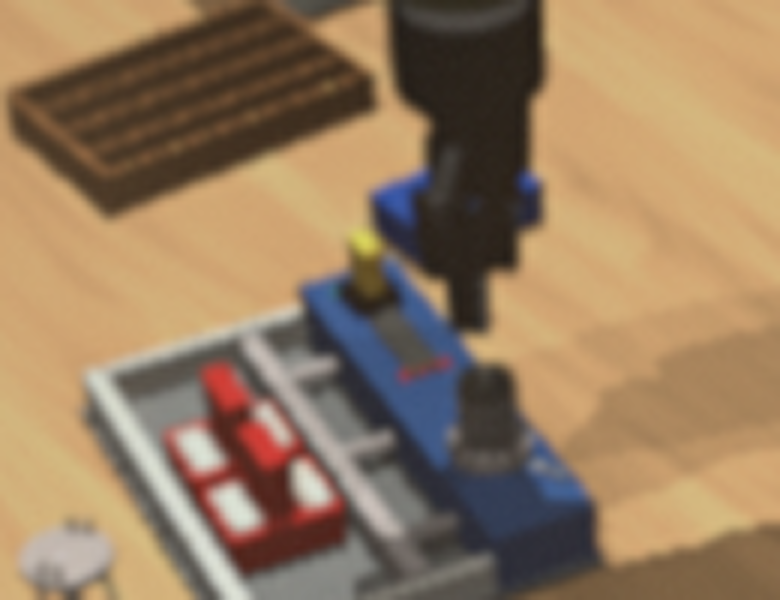

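```bash
python3 -m inch '[[[-1,40,0,0],[-1,70,0,0],[-1,77,0,0],[-1,77,0,0],[-1,77,0,0]]]' 50
python3 -m inch '[[[0,0,0,0],[0,0,0,0],[0,0,0,0],[0,0,0,0],[0,0,0,0]]]' 0 25
python3 - <<'E'
from h import *
go(carr(-105,65),.059,np.degrees(th))
print(tocarr(env.get_state()['tcp_pos']),env.get_state()['ft_torque'])
s=env.read_camera('scene');crop('scene',160,110,130,100,6,'d4',s)
E
```

```text
clock: 26.75
tcp_pos: [0.5069, -0.091, 0.0628]
orientation: [-0.299, 0.3, 0.641, -0.641]
wrist_force: [1.1, 0.2, 0.3]
finger_gap: 0.0502
clock: 27.25
tcp_pos: [0.5065, -0.092, 0.0636]
orientation: [0.298, -0.3, -0.64, 0.641]
wrist_force: [-4.0, -2.7, 5.4]
finger_gap: 0.0312
tcp [ 0.5065 -0.092   0.0636] jawang -140.1 gap 31.2 j6 -2.6 F [-4.  -2.7  5.4] t 27.2
shift mm [ 0.8  4.6 -1. ] spin 49.9
[-105.02919404   63.72790848] [-0.61396264  0.66901603  0.01676722]
```

View pics/d4.png

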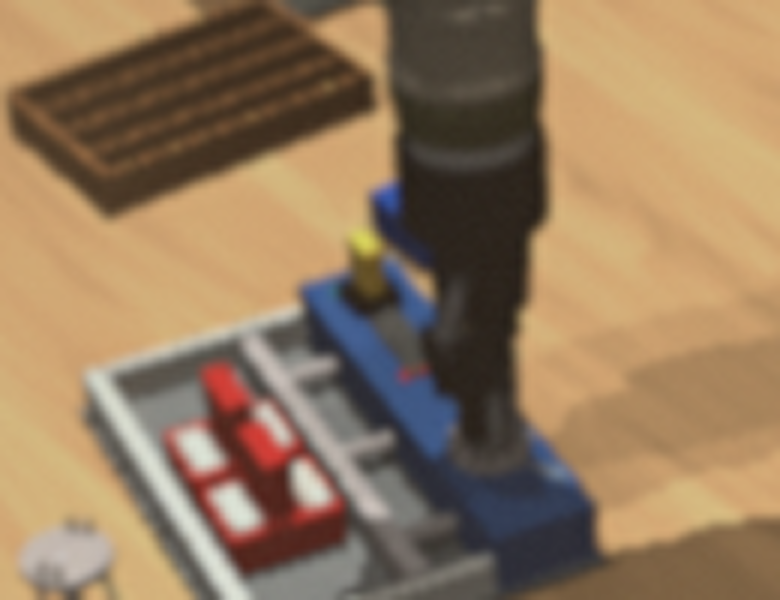

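```bash
for i in 1 2 3; do python3 -m inch '[[[0,0,0,6],[0,0,0,12],[0,0,0,18],[0,0,0,24],[0,0,0,30],[0,0,0,36],[0,0,0,42],[0,0,0,48],[0,0,0,54],[0,0,0,60]]]' - 25
python3 - <<'E'
from h import *
go(carr(-105,64),.059)
print(tocarr(env.get_state()['tcp_pos']),env.get_state()['ft_torque'])
E
done
python3 - <<'E'
from h import *
s=env.read_camera('scene');crop('scene',160,110,130,100,6,'d5',s)
E
```

```text
clock: 28.3
tcp_pos: [0.5069, -0.0919, 0.0636]
orientation: [-0.579, 0.582, 0.404, -0.404]
wrist_force: [-1.9, -2.7, 4.4]
finger_gap: 0.0309
tcp [ 0.5069 -0.0919  0.0636] jawang 159.7 gap 30.9 j6 -1.55 F [-1.9 -2.7  4.4] t 28.3
shift mm [0.1 4.6 0.4] 
[-104.67235605   63.83826065] [-0.52403594  0.47602594 -0.01722817]
clock: 29.3
tcp_pos: [0.5071, -0.0922, 0.0637]
orientation: [-0.703, 0.706, 0.06, -0.059]
wrist_force: [-1.4, -3.7, 2.4]
finger_gap: 0.0314
tcp [ 0.5071 -0.0922  0.0637] jawang 99.7 gap 31.4 j6 -0.5 F [-1.4 -3.7  2.4] t 29.3
shift mm [-0.4  4.6  0.6] 
[-104.39011997   63.57128919] [-0.81119911  0.42874949 -0.05634633]
clock: 30.3
tcp_pos: [0.5069, -0.0926, 0.0636]
orientation: [-0.639, 0.641, -0.299, 0.302]
wrist_force: [-2.1, -5.6, 4.1]
finger_gap: 0.0313
tcp [ 0.5069 -0.0926  0.0636] jawang 39.7 gap 31.3 j6 0.54 F [-2.1 -5.6  4.1] t 30.3
shift mm [-0.9  4.6  0.3] 
[-104.52138136   63.16329887] [-1.004659    0.63839602  0.0216116 ]
```

View pics/d5.png

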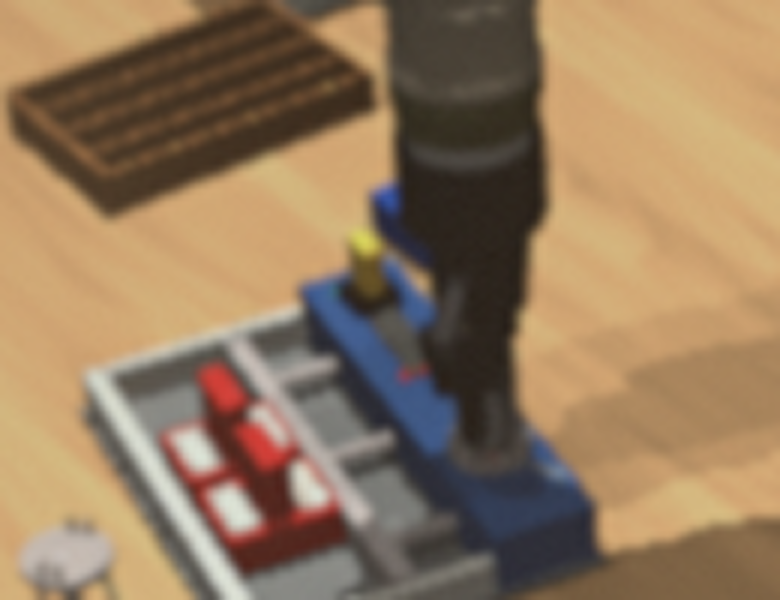

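```bash
for i in 1 2; do python3 -m inch '[[[0,0,0,6],[0,0,0,12],[0,0,0,18],[0,0,0,24],[0,0,0,30],[0,0,0,36],[0,0,0,42],[0,0,0,48],[0,0,0,54],[0,0,0,60]]]' - 25
python3 - <<'E'
from h import *
go(carr(-105,64),.059)
print(tocarr(env.get_state()['tcp_pos']),env.get_state()['ft_torque'])
E
done
python3 - <<'E'
from h import *
s=env.read_camera('scene');crop('scene',160,110,130,100,6,'d6',s)
E
```

```text
clock: 31.35
tcp_pos: [0.5065, -0.0926, 0.0636]
orientation: [-0.403, 0.404, -0.579, 0.582]
wrist_force: [-3.2, -5.2, 6.0]
finger_gap: 0.0309
tcp [ 0.5065 -0.0926  0.0636] jawang -20.3 gap 30.9 j6 1.59 F [-3.2 -5.2  6. ] t 31.4
shift mm [-0.9  4.6 -0.2] 
[-104.92733294   63.12738933] [-0.98819769  0.84272233 -0.0261345 ]
clock: 32.35
tcp_pos: [0.5064, -0.0922, 0.0636]
orientation: [-0.06, 0.059, -0.703, 0.706]
wrist_force: [-4.3, -3.8, 6.2]
finger_gap: 0.0314
tcp [ 0.5064 -0.0922  0.0636] jawang -80.3 gap 31.4 j6 2.64 F [-4.3 -3.8  6.2] t 32.4
shift mm [-0.3  4.6 -0.5] 
[-105.13822323   63.41880076] [-0.75543017  0.81524185  0.06231905]
```

View pics/d6.png

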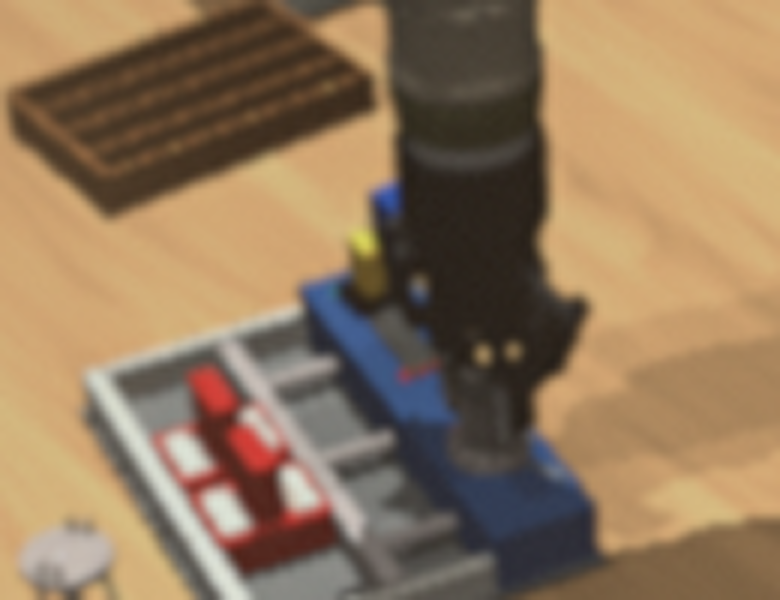

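```bash
python3 -m inch '[[[0,0,0,0],[0,0,0,0],[0,0,0,0]]]' 50; for i in 1 2; do python3 -m inch '[[[0,0,0,-75],[0,0,0,-75],[0,0,0,-75],[0,0,0,-75],[0,0,0,-75],[0,0,0,-75],[0,0,0,-75],[0,0,0,-75],[0,0,0,-75],[0,0,0,-75]]]' 50; done
python3 -m inch '[[[0,0,0,0],[0,0,0,0],[0,0,0,0],[0,0,0,0],[0,0,0,0]]]' 0 25
for i in 1 2; do python3 -m inch '[[[0,0,0,6],[0,0,0,12],[0,0,0,18],[0,0,0,24],[0,0,0,30],[0,0,0,36],[0,0,0,42],[0,0,0,48],[0,0,0,54],[0,0,0,60]]]' - 25
python3 - <<'E'
from h import *
go(carr(-105,64),.059)
print(tocarr(env.get_state()['tcp_pos']),env.get_state()['ft_torque'])
s=env.read_camera('scene');crop('scene',160,110,130,100,6,'d7',s)
E
done
```

```text
clock: 32.7
tcp_pos: [0.5065, -0.0906, 0.0622]
orientation: [0.062, -0.061, 0.704, -0.704]
wrist_force: [0.2, 0.1, 0.8]
finger_gap: 0.0501
clock: 33.7
tcp_pos: [0.5062, -0.0905, 0.0617]
orientation: [0.478, -0.478, 0.521, -0.521]
wrist_force: [-0.3, -0.1, 0.4]
finger_gap: 0.0497
clock: 34.7
tcp_pos: [0.5062, -0.0906, 0.0618]
orientation: [0.696, -0.696, 0.123, -0.124]
wrist_force: [-1.0, 0.1, -0.3]
finger_gap: 0.0501
clock: 35.2
tcp_pos: [0.5058, -0.0919, 0.0622]
orientation: [-0.695, 0.697, -0.124, 0.124]
wrist_force: [-3.0, -3.5, 3.7]
finger_gap: 0.0308
clock: 36.2
tcp_pos: [0.5065, -0.0913, 0.0622]
orientation: [-0.54, 0.54, -0.456, 0.457]
wrist_force: [0.4, -2.6, 2.1]
finger_gap: 0.0311
tcp [ 0.5065 -0.0913  0.0622] jawang 9.6 gap 31.1 j6 1.07 F [ 0.4 -2.6  2.1] t 36.2
shift mm [0.4 3.2 0. ] 
[-105.18609791   64.38514872] [-0.42106119  0.06016506  0.06340024]
clock: 37.25
tcp_pos: [0.5074, -0.0916, 0.0622]
orientation: [-0.241, 0.24, -0.664, 0.666]
wrist_force: [2.4, -3.9, -0.2]
finger_gap: 0.0313
tcp [ 0.5074 -0.0916  0.0622] jawang -50.3 gap 31.3 j6 2.11 F [ 2.4 -3.9 -0.2] t 37.2
shift mm [ 0.7  3.2 -0.5] 
[-104.23040804   64.20281781] [-0.66374912 -0.37623889  0.11620151]
```

View pics/d7.png

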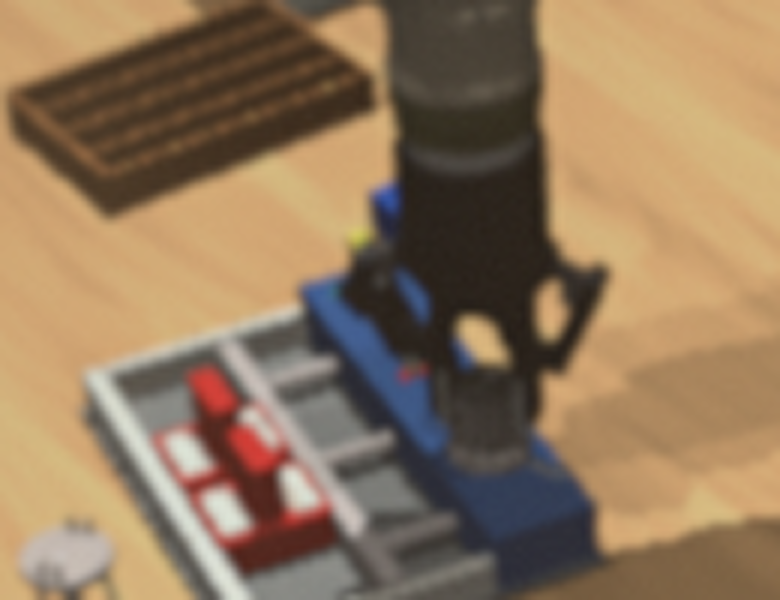

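```bash
python3 -m inch '[[[0,0,0,0],[0,0,0,0],[0,0,0,0]]]' 50; python3 -m inch '[[[0,-40,0,-20],[0,-80,0,-40],[0,-90,0,-60],[0,-90,0,-60],[0,-90,0,-60],[0,-90,0,-60],[0,-90,0,-60],[0,-90,0,-60],[0,-90,0,-60]]]' 50
python3 - <<'E'
from h import *
go(carr(-105,-93.5),.15,np.degrees(th))
s=env.read_camera('scene');crop('scene',170,145,100,75,8,'d8',s)
E
```

```text
clock: 37.6
tcp_pos: [0.5056, -0.0903, 0.0615]
orientation: [0.242, -0.242, 0.665, -0.664]
wrist_force: [-0.2, 0.3, -0.4]
finger_gap: 0.0498
clock: 38.5
tcp_pos: [0.5059, -0.0905, 0.1516]
orientation: [0.541, -0.541, 0.456, -0.455]
wrist_force: [0.4, 0.2, 0.8]
finger_gap: 0.0503
tcp [ 0.5059 -0.0905  0.1516] jawang 9.8 gap 50.3 j6 1.07 F [0.4 0.2 0.8] t 38.5
shift mm [149.4   1.6 -52.8] spin 19.8
```

View pics/d8.png

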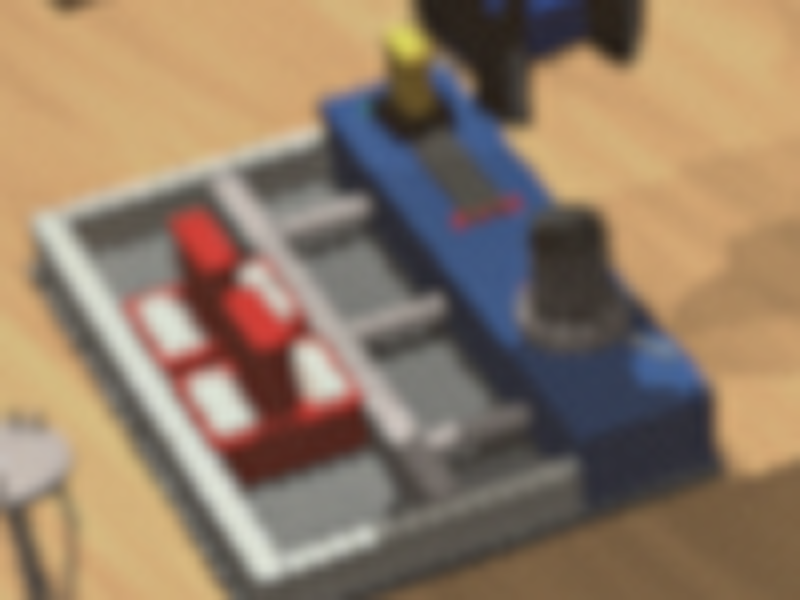

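```bash
python3 - <<'E'
from h import *
a,b=cv2.imread('pics/d6.png'),cv2.imread('pics/d7.png')
c,d=a[370:560,150:420],b[370:560,150:420]
g=lambda x:np.float32(cv2.cvtColor(x,cv2.COLOR_BGR2GRAY))
print(cv2.phaseCorrelate(g(c),g(d)), np.abs(g(c)-g(d)).mean())
c,d=cv2.imread('pics/d5.png')[370:560,150:420],c
print(cv2.phaseCorrelate(g(c),g(d)), np.abs(g(c)-g(d)).mean())
f=lambda a,b:[((a+.5)/8-.5+170,(b+.5)/8-.5+145)]
for p,z in [((213,186),.03),((393,440),.03),((375,435),.034),((262,262),.034),((222,450),.034),((130,300),.034),((205,240),.07),((262,318),.07)]: print(p,tocarr(on('scene',f(*p),z)[0]).round(1))
E
```

```text
((-0.036117001308838326, -0.0090787983938867), 0.877166497633781) 2.3943665
((-0.04706398009537338, 0.09159414575134406), 0.7045907867543492) 16.211052
(213, 186) [ -18.9 -111.3]
(393, 440) [-19.1  82.8]
(375, 435) [-12.6  81.2]
(262, 262) [-15.6 -45.2]
(222, 450) [42.7 60.7]
(130, 300) [ 40.9 -47.7]
(205, 240) [ 13.3 -22.7]
(262, 318) [12.2 36.3]
```

```bash
python3 -m inch '[[[148,2,-53,19.8],[148,2,-53,19.8],[148,2,-53,19.8],[148,2,-53,19.8],[148,2,-53,19.8],[148,2,-53,19.8],[148,2,-53,19.8],[148,2,-53,19.8]]]' 35
python3 - <<'E'
from h import *
go(carr(-105,-94),.056,np.degrees(th))
E
```

```text
clock: 39.35
tcp_pos: [0.4799, -0.2442, 0.1498]
orientation: [0.456, -0.456, 0.541, -0.54]
wrist_force: [-0.6, -0.1, -0.3]
finger_gap: 0.0349
tcp [ 0.4799 -0.2442  0.1498] jawang -9.7 gap 34.9 j6 1.12 F [-0.6 -0.1 -0.3] t 39.4
shift mm [ 3.2 93.8 -0.1] spin 0.3
```

```bash
python3 -m inch '[[[2,45,0,0.3],[2,85,0,0.3],[2,94,0,0.3],[2,94,0,0.3],[2,94,0,0.3]]]' 35
python3 -m inch '[[[0,0,0,0],[0,0,0,0],[0,0,0,0],[0,0,0,0],[0,0,0,0]]]' 0 40
python3 - <<'E'
from h import *
go(carr(-105,-34),.056,np.degrees(th))
s=env.read_camera('scene');crop('scene',170,125,100,75,8,'e1',s)
E
```

```text
clock: 39.85
tcp_pos: [0.4799, -0.2475, 0.0568]
orientation: [-0.454, 0.454, -0.542, 0.542]
wrist_force: [0.5, 0.3, -0.2]
finger_gap: 0.0346
clock: 40.35
tcp_pos: [0.4796, -0.2479, 0.0573]
orientation: [-0.454, 0.454, -0.542, 0.543]
wrist_force: [-1.5, 1.3, 5.9]
finger_gap: 0.0134
tcp [ 0.4796 -0.2479  0.0573] jawang -10.1 gap 13.4 j6 1.12 F [-1.5  1.3  5.9] t 40.4
shift mm [-60.5   1.2  -0.6] spin -0.1
```

View pics/e1.png

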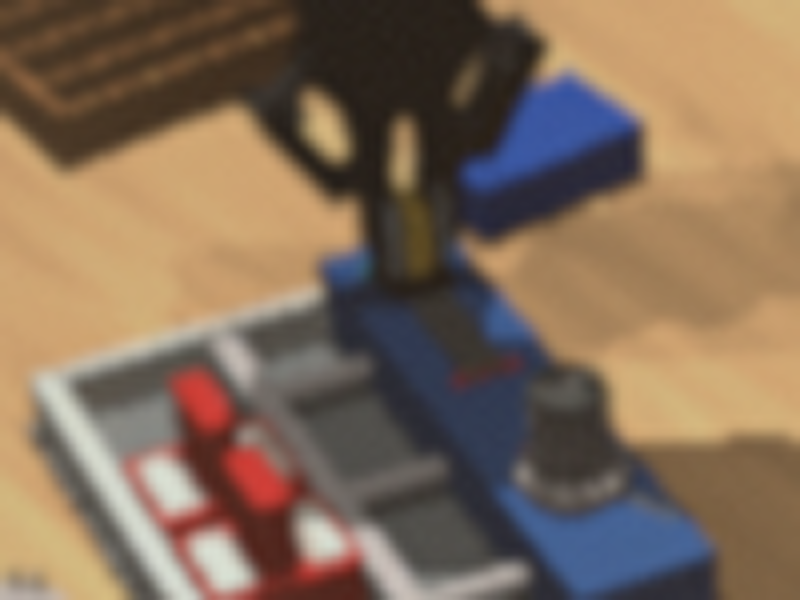

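Gripped. Slide towards the red end.

```bash
python3 -m inch '[[[-8,0,0,0],[-16,0,0,0],[-24,0,0,0],[-32,0,0,0],[-40,0,0,0],[-47,0,0,0],[-52,0,0,0],[-56,0,0,0],[-58,0,0,0],[-58,0,0,0]]]'
python3 -m inch '[[[-2,0,0,0],[-3,0,0,0],[-3,0,0,0],[-3,0,0,0]]]'; python3 -m inch '[[[-2,0,0,0],[-3,0,0,0],[-3,0,0,0],[-3,0,0,0]]]'
python3 -c "
from h import *
go(carr(-105,-34),.056,np.degrees(th));print(tocarr(env.get_state()['tcp_pos']))"
```

```text
clock: 41.4
tcp_pos: [0.4895, -0.191, 0.0573]
orientation: [-0.454, 0.454, -0.542, 0.543]
wrist_force: [-2.6, -0.3, 6.0]
finger_gap: 0.0136
clock: 41.8
tcp_pos: [0.4899, -0.1887, 0.0572]
orientation: [-0.453, 0.454, -0.541, 0.543]
wrist_force: [-3.9, -2.2, 5.8]
finger_gap: 0.013
clock: 42.2
tcp_pos: [0.49, -0.1886, 0.0572]
orientation: [-0.451, 0.455, -0.541, 0.545]
wrist_force: [-6.0, -10.6, 3.1]
finger_gap: 0.0134
tcp [ 0.49   -0.1886  0.0572] jawang -10.3 gap 13.4 j6 1.23 F [ -6.  -10.6   3.1] t 42.2
shift mm [-0.4  1.2 -0.4] spin -0.3
[-104.56400683  -34.34940217]
```

```bash
python3 -m inch '[[[-1,0,0,0],[-1,0,0,0],[-1,0,0,0]]]' 35; python3 -m inch '[[[-1,-40,0,0],[-1,-80,0,0],[-1,-110,0,0],[-1,-110,0,0]]]' 
python3 -m inch '[[[60,-20,-100,0],[60,-20,-100,0],[60,-20,-100,0],[60,-20,-100,0],[60,-20,-100,0],[60,-20,-100,0]]]' 
python3 - <<'E'
from h import *
go(carr(-105,-34),.15)
s=env.read_camera('scene');cv2.imwrite('pics/f0.png',s);crop('scene',170,145,100,75,8,'f1',s)
t=env.read_camera('top');cv2.imwrite('pics/f2.png',t)
E
```

```text
clock: 42.5
tcp_pos: [0.4909, -0.1835, 0.0561]
orientation: [-0.454, 0.454, -0.542, 0.542]
wrist_force: [-0.4, -0.7, -1.0]
finger_gap: 0.0351
clock: 42.9
tcp_pos: [0.4936, -0.1838, 0.1706]
orientation: [-0.455, 0.453, -0.539, 0.545]
wrist_force: [0.8, -0.4, -1.0]
finger_gap: 0.035
clock: 43.5
tcp_pos: [0.3825, -0.2239, 0.1853]
orientation: [0.454, -0.454, 0.542, -0.542]
wrist_force: [-0.3, 0.3, -1.0]
finger_gap: 0.0351
tcp [ 0.3825 -0.2239  0.1853] jawang -10.1 gap 35.1 j6 1.04 F [-0.3  0.3 -1. ] t 43.5
shift mm [-53.8  35.3  99.2]
```

View pics/f1.png

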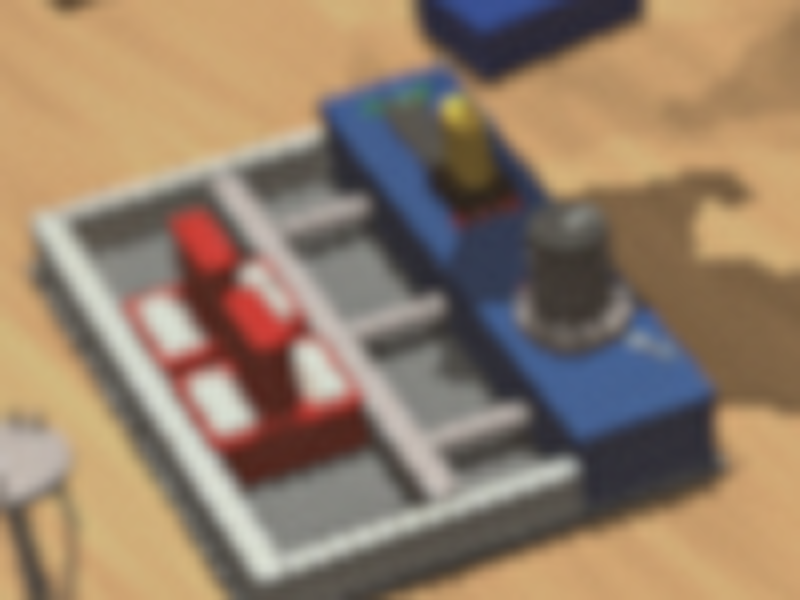

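View pics/f2.png

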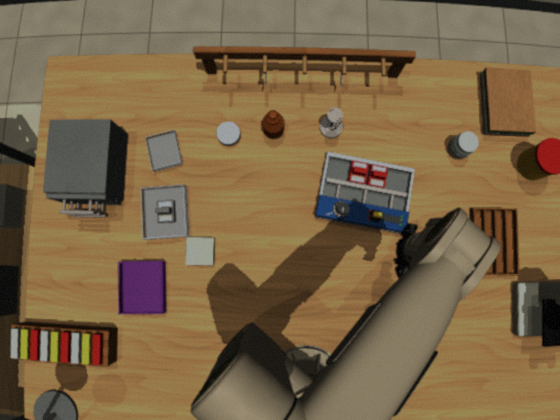

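View pics/f0.png

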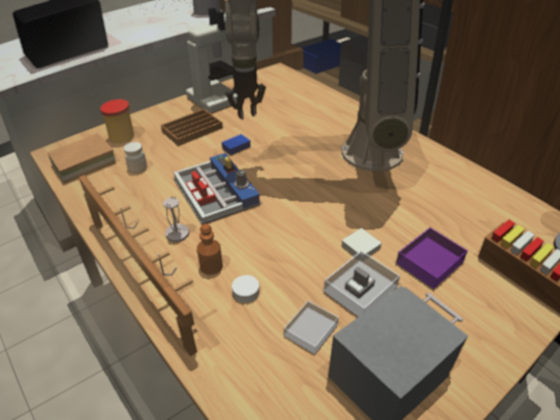

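```bash
python3 -c "
from workcell import env
print(env.hand_in())"
```

```text
the job is handed in; nothing more can be done
None
```

The carrier is ready for transport and the job is handed in, at about 43.5 s of the 208 s allowed. No verdict was reported.

- **Lock open:** I slid the lock to the green end until it pressed on its stop with about 21 N, before touching anything in the trough.
- **Dummy:** it stands in the larger of the two grey translucent boxes.
- **Cassettes:** only two red ones were on the bench. The second was knocked about 25 mm aside between picks, so I found it again before grasping it. Both stand upright side by side in the trough at about 58 mm pitch, the top of the stated range.
- **Thimble:** I turned it 300° clockwise, regrasped and turned it another 120°. The jaw and cassettes did not move during that last part, so I took it that the thimble was slipping. I had no direct reading of the slip itself.
- **Lock closed:** I then slid the lock about 60 mm to the red end, until it pressed on its stop there.

The last pictures show:
- The lock is at the red mark.
- Both cassettes are square between the jaw and the back wall.
- The dummy is in the box.
- The bottle and tweezers stand are upright.
- The arm is clear of everything.

Before I closed the lock, the jaw face measured at carrier x about -19 mm, which matches the 0.018 clamped reading.

No check failed. The calibration fit left up to about 1.3 pixels of error on a few carrier corners, and one corner estimate of the first cassette was about 8 mm off the others. To allow for that I set the second cassette about 2 mm farther from the first.

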